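# Lay a carved woodblock up to be pressed flat

### The arm

A 6-joint arm with a two-finger parallel gripper is mounted at the origin on the work surface. World frame = base frame: x ahead of the robot, y to its left, z up, the work surface at z = 0. Lengths are in m, angles in degrees, forces in N, time in s.
With the tool pointing down it reaches from about 0.3 to 0.75 m from the base axis. Payload 8.5 kg.
Tool frame: the origin (TCP) lies midway between the tips of the shut fingers; the grasp point (between the pads) lies 19 mm behind it; z points along the fingers, y is the line along which they close (so a half turn about z gives the same grasp; the last joint's range is limited). The gripper opens to 88 mm and grips with 3 to 60 N. Pads are 18 mm wide; open, the fingers measure 123 mm over their backs; the gripper's body (75 mm by 187 mm) begins 45 mm behind the grasp point.
Start: joints at [55.273, 21.807, 74.336, -0, 83.858, -12.336], TCP at [0.21, 0.509, 0.239] pointing down, gripper open.
Joint ranges: [-178.18, 178.18], [-50.72, 133.34], [12.68, 142.11], [-81.47, 261.47], [9.98, 163.14], [-165.26, 165.26]. Speed limits (degrees/s): [136.94, 136.94, 180, 180, 180, 180].

### API

Orientations are given as [roll, pitch, yaw] about the fixed x, y, z axes, in that order (R = Rz(yaw) Ry(pitch) Rx(roll)).
In Python, from plant import robot gives the robot as it stands.
- The arm moves only by the tool carry_out, never from a script. Its argument "targets" is a list of rows, each an object with "delta_pos": the shift along the tool's x, y, z each as a share of 0.2 m, from -1 to 1, a list of three; "twist": the turn, a rotation vector about the tool's x, y, z each as a share of 360 degrees, from -1 to 1, a list of three; "jaw": the closure, from 0 (fully open) to 1 (shut). In form: [{"delta_pos": [x, y, z], "twist": [rx, ry, rz], "jaw": jaw}, ...]. A call has 1 to 20 rows; each row is the pose to reach, as a shift and turn from the pose commanded when the call began, along the tool's axes at that moment, turning the shorter way round; what a row does not reach only later rows make up. A row lasts 1/10 s, in which the tool goes at most 50 mm and 8.59 degrees, less where a joint would pass 70% of its speed; a pose out of reach is approached as far as the arm can. A call with a number of a shift or a turn outside -1 to 1 is refused whole. A call with a gripper value outside its range is refused whole. The fingers move at their own pace and stop on an object; "newtons" is the grip in N (left out, the last holds). Time passes only in rows, so rows that repeat a pose let the fingers close. It gives the time, the measured TCP pose, the force, the opening and the grip force at its end, in the units of the state.
- robot.state(): the state, without advancing time (a new reading comes with each control period).
- robot.camera(name): name is "side" or "top" or "wrist"; returns a dict with "pixels" (480x640x3 uint8, red, green, blue), "K" (3x3 intrinsics, pixels), "dist_coeffs" ([k1, k2, p1, p2, k3] as OpenCV has them; the pictures are not rectified), "rvec" (rotation vector, rad) and "tvec" (3), from world to camera coordinates, as OpenCV has them. Camera axes: x right, y down, z forward; pixel columns grow to the right and rows downward; lengths in m; the calibration is good to about 2 mm. A picture is of the moment at which its call begins. There is no depth.
- robot.hand_in(): hands the job in; it is judged then, once.
The state is a dict: "clock": time; "joint_positions": joint angles; "qvel": joint speeds; "tau": joint torques, N m; "tool_pos": TCP position; "tool_rot": TCP orientation; "contact_force": force on the tool from outside, world axes, zero at the start; "ft_torque": the same for the moment, N m; "opening": finger opening in m; "finger_force": force on a finger pad.
Only numpy, scipy, OpenCV 4.12 (cv2) and the standard library are available. Lean on these libraries where they do the work, as an engineer would, in place of code of your own. Each camera call takes 0.05 s, during which the arm holds its last target. There are 200 camera calls.

### The job

Build the pressing stack on the marble stone, from the bottom up: the wide plywood board, then the carved woodblock, then the cork pad, then the steel weight standing on top, each centred on what is beneath it and all long sides running along the stone's long side. The woodblock is held in the jig: lift the sprung clamp arm until it stays open by itself before you take the block out, and leave the arm standing open. Leave the ink tin and the ink knife where they are.

Things in the scene. Friction and masses are not known exactly. Their poses are not given: they have to be found in the camera images.
- stone: Fixed flat slab of pale marble, 160 x 120 x 14 mm (x, y, z), lying on the steel bed: the place for the stack. Origin at the centre of its underside, z up, x along its long side; its top is 14 mm above the origin.
- jig: Fixed grey clamp jig. Origin on the table under the woodblock's centre; x along the block towards the hinge, z up. Plate 12 mm thick, x -65 to 120, y +-50 mm; the block starts on it, centred, parallel to x. End stop 8 mm above the plate at x -55 to -48 mm. Hinge cheeks x 84 to 110, y +-18 mm, 54 mm high over the table. Hinge axis parallel to y at x = 95 mm, 45 mm above the table.
- clamp (a joint): Angle of the clamp arm in rad: 0 = shut, its rubber foot pressing on the woodblock; grows as the arm's free end is lifted up and over towards the hinge side; stop at 1.75 (open, leaning back past upright). An over-centre spring pulls it shut below about 1.25 and holds it open above that; lifting takes about 3 N at the grip.
- clamp_grip (a point): Centre of the black roll on the clamp arm's free end: 22 mm diameter, 30 mm long, parallel to jig y; pinched on its flat ends it can turn between the fingers. Shut: jig x 25 mm, 65 mm above the table, 22 mm clear of the block. It circles the hinge axis at 73 mm radius: shut, 70 mm to the block's side and 20 mm above it; open, 32 mm beyond and 66 mm above. Arm bar 14 mm wide.
- board: Loose wide plywood board with a darker cleat at each end, the largest of the flat pieces: 110 x 62 x 16 mm (x, y, z), 0.10 kg. Origin at the centre of its underside, x along its long side.
- woodblock: Loose printing block of dark wood with light carved strokes on its upper face: 90 x 54 x 20 mm (x, y, z), 0.09 kg. Origin at the centre of its underside, x along its long side. It starts under the clamp, on the jig's plate (12 mm above the table).
- cork_pad: Loose pad, speckled cork on a thin wooden back, the smallest of the flat pieces: 76 x 46 x 14 mm (x, y, z), 0.04 kg. Origin at the centre of its underside, x along its long side.
- weight: Loose dark steel cylinder, 44 mm in diameter and 45 mm high, with a small brass stud (16 mm in diameter, 10 mm high) on top; about 0.5 kg. Origin at the centre of its underside, z along its axis.
- ink_tin: Bystander: closed metal ink tin, 72 mm in diameter, 48 mm high, standing beyond the work. Origin at the centre of its underside.
- ink_knife: Bystander: ink knife with a wooden handle lying flat beyond the work, 200 mm long. Origin under its middle, x along its length.
Mind the look-alikes: they are no part of the job. What is shaped like the woodblock but yellow is not meant. Leave any blue look-alike of the cork_pad alone.

How it is judged:
By the outcome, as a careful person would: the job done as asked, in the order asked, and still so for the second after the job is handed in, with the robot touching nothing.
It also fails if it takes over 144 s, if anything falls off the work surface, if the arm or the gripper's body presses on something with over 40 N, if the wrist force passes 120 N, or if a joint passes its speed limit or range.

## Working session

There is one attempt and no reset: what is moved stays moved. The work goes in short steps, Python scripts to look and compute and a tool call to move; the robot and the scene stay as the last step left them, time stands still between calls to the robot, and variables do not carry over. Pictures are saved under pics/ and viewed, at most 16 in all, crops included, and the job is handed in when it is done.

Besides the shell and the picture viewer there is one more tool, called after ">>>" as name(argument=value, ...) on one line, values as JSON. carry_out: Moves the arm, as the interface text tells. Its arguments: {"type":"object","properties":{"targets":{"type":"array","items":{"type":"object","properties":{"delta_pos":{"type":"array","items":{"type":"number","minimum":-1,"maximum":1}},"twist":{"type":"array","items":{"type":"number","minimum":-1,"maximum":1}},"jaw":{"type":"number"}}}},"newtons":{"type":"number"}},"required":["targets"]}

```bash
ls; mkdir -p pics
cat > h.py <<'E'
import cv2,numpy as np,json
from plant import robot
from scipy.spatial.transform import Rotation as R
def shot(n,tag):
    c=robot.camera(n); cv2.imwrite(f'pics/{tag}.png',c['pixels'][:,:,::-1])
    np.savez(f'pics/{tag}.npz',**{k:np.array(v) for k,v in c.items()}); return c
def load(tag): return dict(np.load(f'pics/{tag}.npz'))
def ray(c,px,z):
    p=cv2.undistortPoints(np.array(px,float).reshape(-1,1,2),np.array(c['K']),np.array(c['dist_coeffs'])).reshape(-1,2)
    M=cv2.Rodrigues(np.array(c['rvec'],float))[0]; t=np.array(c['tvec'],float).ravel()
    o=-M.T@t; d=np.c_[p,np.ones(len(p))]@M
    return o+d*((z-o[2])/d[:,2])[:,None]
def proj(c,P): return cv2.projectPoints(np.array(P,float).reshape(-1,3),np.array(c['rvec'],float),np.array(c['tvec'],float),np.array(c['K']),np.array(c['dist_coeffs']))[0].reshape(-1,2)
E
python3 - <<'E'
from h import *
for n in ('top','side'): 
    c=shot(n,n+'0'); M=cv2.Rodrigues(np.array(c['rvec'],float))[0]; print(n,-M.T@np.array(c['tvec']).ravel())
print(robot.state())
E
```

```text
pics
top [ 0.35234669 -0.01416118  1.04968895]
side [ 0.08267863 -0.51021756  0.50748247]
{'clock': 0.1, 'joint_positions': array([ 5.52739787e+01,  2.18355227e+01,  7.43772016e+01,  1.06415442e-03,
        8.38567186e+01, -1.23361960e+01]), 'qvel': array([ 0.02662154, -0.10396457, -0.18856221,  0.02473464,  0.03292936,
       -0.0098548 ]), 'tau': array([ 3.72722410e-03, -4.38657618e+01, -2.24910539e+01,  7.14578130e-02,
        3.42668232e-02, -8.56524707e-05]), 'tool_pos': array([0.20936287, 0.50833926, 0.23823346]), 'tool_rot': array([-1.79932386e+02, -1.58697896e-02,  1.57610051e+02]), 'contact_force': array([ 0.96593365, -0.20043811, -0.22910342]), 'ft_torque': array([0.04585911, 0.04643473, 0.00827006]), 'finger_force': 0.0, 'opening': 0.08813094964806262}
```

View pics/top0.png

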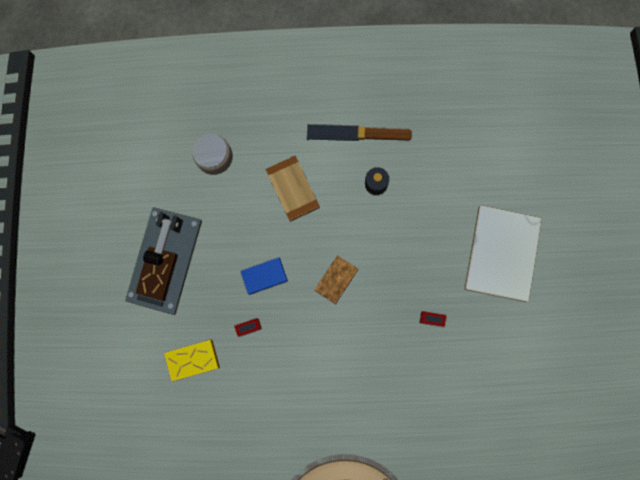

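View pics/side0.png

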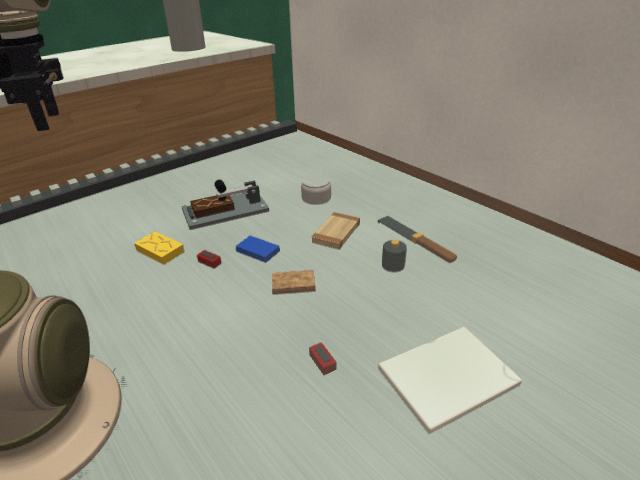

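Top view: carved blocks are at (155,275), dark wood under the clamp, and (192,360), yellow; the dark one in the jig fits. Pads are at (337,279), cork, and (264,276), blue; the cork one fits. The other parts are the board with cleats at (293,188), weight (377,180), stone (503,253), tin (212,154) and knife (360,132). I'll confirm with one crop while measuring.

```bash
cat > m.py <<'E'
from h import *
c=load('top0'); im=c['pixels']; hsv=cv2.cvtColor(im,cv2.COLOR_RGB2HSV)
cv2.imwrite('pics/crop1.png',cv2.resize(im[140:390,110:400,::-1],None,fx=2.4,fy=2.4,interpolation=cv2.INTER_CUBIC)[:600,:])
def rect(mask,box,z,name):
    x0,y0,x1,y1=box; m=np.zeros_like(mask,np.uint8); m[y0:y1,x0:x1]=mask[y0:y1,x0:x1]
    m=cv2.morphologyEx(m*255,cv2.MORPH_CLOSE,np.ones((5,5)))
    cs=cv2.findContours(m,cv2.RETR_EXTERNAL,cv2.CHAIN_APPROX_NONE)[0]; k=max(cs,key=cv2.contourArea)
    P=ray(c,k.reshape(-1,2),z)[:,:2]*1000
    (cx,cy),(w,h),a=cv2.minAreaRect(P.astype(np.float32))
    if h>w: w,h,a=h,w,a+90
    print(name,'c',round(cx,1),round(cy,1),'size',round(w,1),round(h,1),'yaw',round(((a+90)%180)-90,1))
H,S,V=cv2.split(hsv)
wood=((H<25)&(S>70))
rect(wood,(255,145,325,230),.016,'board')
rect(wood,(310,250,365,310),.014,'cork')
rect(wood,(130,240,180,308),.032,'block')
rect((S<25)&(V>150),(455,195,550,310),.014,'stone')
rect((V<90),(355,160,395,200),.045,'weight')
rect((H>15)&(H<30)&(S>100),(368,170,386,188),.055,'stud')
jig=(abs(im[:,:,0].astype(int)-im[:,:,2])<60)&(V<125)
rect(jig,(115,195,210,325),.012,'jig')
rect(V<35,(140,245,166,268),.065,'roll')
for p in [(503,253),(450,250),(163,225),(190,225)]: print(p,hsv[p[1],p[0]])
E
python3 m.py
```

```text
board c 610.9 76.0 size 110.9 61.8 yaw 23.5
cork c 438.1 -0.7 size 75.9 45.8 yaw -35.3
block c 456.1 328.2 size 88.1 58.1 yaw -15.8
stone c 476.1 -311.2 size 158.0 117.6 yaw -13.8
weight c 610.4 -79.5 size 52.2 41.6 yaw -2.3
stud c 615.0 -80.0 size 14.9 14.3 yaw -2.5
jig c 483.0 320.6 size 187.3 105.4 yaw -16.0
roll c 480.3 321.7 size 37.9 21.9 yaw 70.8
(503, 253) [ 93  15 172]
(450, 250) [ 73  17 135]
(163, 225) [ 93  19 137]
(190, 225) [98 54 90]
```

View pics/crop1.png

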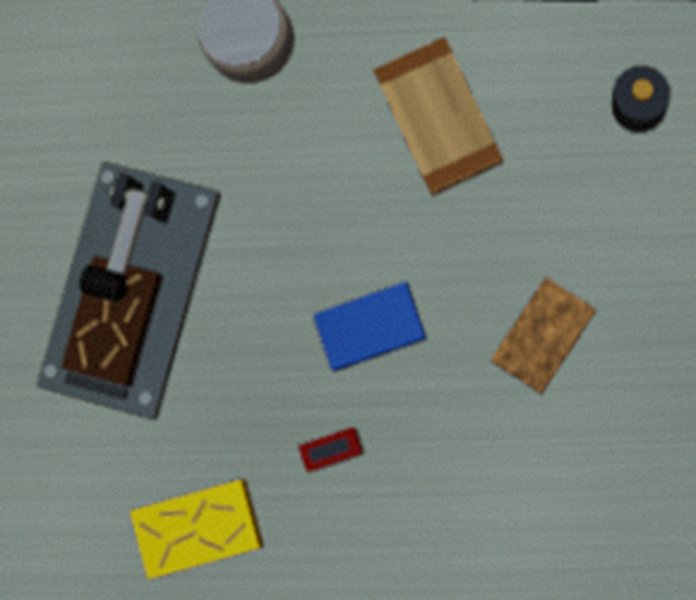

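The crop confirms it: dark carved block under the clamp at crop (110,320), cork pad at (543,335), and the blue and yellow look-alikes apart from them. I'll start with the clamp, so here is a small planner.

```bash
cat > plan.py <<'E'
import sys,json,os,numpy as np
# usage: plan.py "x,y,z,yaw x,y,z,yaw ; next call waypoints"  (mm, deg), tool pointing down
f='cmd.json'; cur=json.load(open(f)) if os.path.exists(f) else [210,509,239,157.61]
for call in sys.argv[1].split(';'):
    x,y,z,a=cur; c,s=np.cos(np.radians(a)),np.sin(np.radians(a)); print('call')
    for w in call.split():
        X,Y,Z,A=map(float,w.split(',')); D=np.array([X-x,Y-y])
        d=np.round(np.array([c*D[0]+s*D[1],s*D[0]-c*D[1],z-Z])/200,3); t=round((a-A)/360,4)
        p=d*200; cur=[x+c*p[0]+s*p[1],y+s*p[0]-c*p[1],z-p[2],a-t*360]
        print(d.tolist(),[0,0,t],'steps',round(np.linalg.norm(D)/50+.5),'' if abs(d).max()<=1 else 'OUT')
json.dump(cur,open(f,'w'))
E
python3 plan.py "345,415,150,164;480.4,321.3,150,164"
```

```text
call
[-0.803, -0.177, 0.445] [0, 0, -0.0177] steps 4 
call
[-0.78, -0.264, 0.0] [0, 0, -0.0] steps 4
```

>>> carry_out(targets=[{"delta_pos": [-0.803, -0.177, 0.445], "twist": [0, 0, -0.0177], "jaw": 0}, {"delta_pos": [-0.803, -0.177, 0.445], "twist": [0, 0, -0.0177], "jaw": 0}, {"delta_pos": [-0.803, -0.177, 0.445], "twist": [0, 0, -0.0177], "jaw": 0}, {"delta_pos": [-0.803, -0.177, 0.445], "twist": [0, 0, -0.0177], "jaw": 0}, {"delta_pos": [-0.803, -0.177, 0.445], "twist": [0, 0, -0.0177], "jaw": 0}, {"delta_pos": [-0.803, -0.177, 0.445], "twist": [0, 0, -0.0177], "jaw": 0}])

```text
clock: 0.7
tool_pos: [0.3446, 0.4144, 0.1495]
tool_rot: [-180.0, -0.0, 163.9]
contact_force: [-0.3, 0.2, -0.5]
opening: 0.0885
finger_force: 0.0
```

>>> carry_out(targets=[{"delta_pos": [-0.78, -0.264, 0], "twist": [0, 0, 0], "jaw": 0}, {"delta_pos": [-0.78, -0.264, 0], "twist": [0, 0, 0], "jaw": 0}, {"delta_pos": [-0.78, -0.264, 0], "twist": [0, 0, 0], "jaw": 0}, {"delta_pos": [-0.78, -0.264, 0], "twist": [0, 0, 0], "jaw": 0}, {"delta_pos": [-0.78, -0.264, 0], "twist": [0, 0, 0], "jaw": 0}, {"delta_pos": [-0.78, -0.264, 0], "twist": [0, 0, 0], "jaw": 0}, {"delta_pos": [-0.78, -0.264, 0], "twist": [0, 0, 0], "jaw": 0}, {"delta_pos": [-0.78, -0.264, 0], "twist": [0, 0, 0], "jaw": 0}])

```text
clock: 1.5
tool_pos: [0.4786, 0.322, 0.15]
tool_rot: [180.0, -0.0, 164.1]
contact_force: [-0.0, 0.3, 0.5]
opening: 0.0883
finger_force: 0.0
```

Run:
```python
from h import *
c=shot('wrist','w1')
print(proj(c,[[.4804,.3213,.065],[.4564,.3282,.032]]).round())
```

```text
[[323. 242.]
 [323. 193.]]
```

View pics/w1.png

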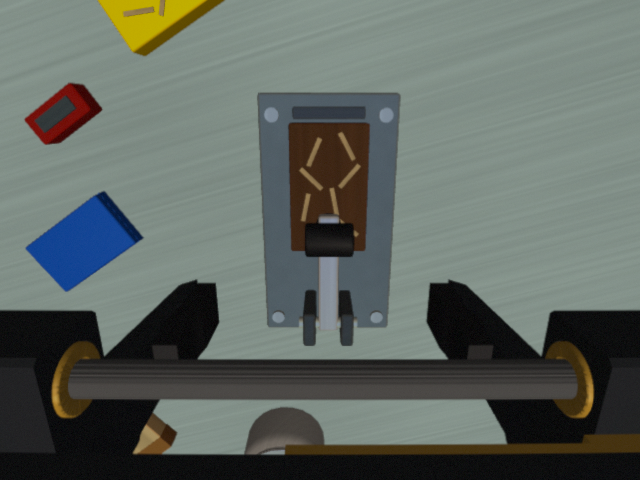

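Wrist view: the roll is at (329,240) and the block at about (329,187). The fingers' midline is at column 323, so my estimate is a few mm off. I'll cast these pixels.

Run:
```python
from h import *
c=load('w1'); np.set_printoptions(precision=1,suppress=True)
print('roll',ray(c,[(329,240)],.068)*1000)
b=ray(c,[(290,123),(369,124),(365,250),(291,250)],.032)*1000; print(b, b.mean(0))
p=ray(c,[(258,93),(400,93),(388,327),(267,327)],.012)*1000; print(p,p.mean(0))
v=p[2]+p[3]-p[0]-p[1]; print('jig yaw',np.degrees(np.arctan2(v[1],v[0])), np.linalg.norm(v)/2)
print(ray(c,[(285,410)],.048)*1000)
s=robot.state(); print(s['tool_pos'],s['tool_rot'])
```

```text
roll [[479.3 325.8  68. ]]
[[405.9 320.3  32. ]
 [420.7 370.1  32. ]
 [505.4 346.2  32. ]
 [490.7 294.7  32. ]] [455.7 332.8  32. ]
[[380.6 303.3  12. ]
 [407.5 397.9  12. ]
 [584.1 348.4  12. ]
 [556.6 251.7  12. ]] [482.2 325.3  12. ]
jig yaw -15.996606775153753 183.39075480666847
[[611.4 253.5  48. ]]
[0.5 0.3 0.1] [180.    0.  164.1]
```

```bash
python3 plan.py "480,324.8,90,164 480,324.8,46,164"
```

```text
call
[0.007, 0.016, 0.3] [0, 0, -0.0] steps 1 
[0.007, 0.016, 0.52] [0, 0, -0.0] steps 1
```

>>> carry_out(targets=[{"delta_pos": [0.007, 0.016, 0.15], "twist": [0, 0, 0], "jaw": 0}, {"delta_pos": [0.007, 0.016, 0.3], "twist": [0, 0, 0], "jaw": 0}, {"delta_pos": [0.007, 0.016, 0.45], "twist": [0, 0, 0], "jaw": 0}, {"delta_pos": [0.007, 0.016, 0.52], "twist": [0, 0, 0], "jaw": 0}, {"delta_pos": [0.007, 0.016, 0.52], "twist": [0, 0, 0], "jaw": 0}, {"delta_pos": [0.007, 0.016, 0.52], "twist": [0, 0, 0], "jaw": 0.5}, {"delta_pos": [0.007, 0.016, 0.52], "twist": [0, 0, 0], "jaw": 0.5}, {"delta_pos": [0.007, 0.016, 0.52], "twist": [0, 0, 0], "jaw": 0.5}, {"delta_pos": [0.007, 0.016, 0.52], "twist": [0, 0, 0], "jaw": 0.5}], newtons=20)

```text
clock: 2.45
tool_pos: [0.4796, 0.3244, 0.0465]
tool_rot: [180.0, 0.1, 164.0]
contact_force: [-0.3, -0.2, -0.2]
opening: 0.0581
finger_force: 0.0
```

Run:
```python
from h import *
shot('wrist','w2')
```

```text
(no output)
```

View pics/w2.png

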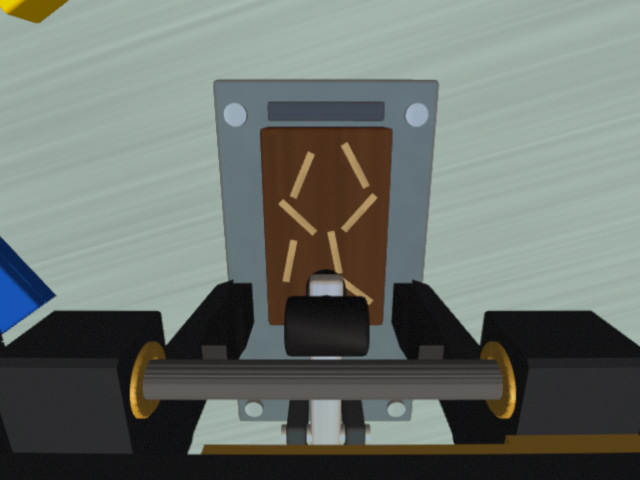

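The roll is at (327,325) with the fingers at 253 and 393, so it is centred to within 1.5 mm. I'll shift +y a touch, pinch, and compute the lifting arc.

>>> carry_out(targets=[{"delta_pos": [0, 0.007, 0], "twist": [0, 0, 0], "jaw": 0.8}, {"delta_pos": [0, 0.007, 0], "twist": [0, 0, 0], "jaw": 0.8}, {"delta_pos": [0, 0.007, 0], "twist": [0, 0, 0], "jaw": 0.8}, {"delta_pos": [0, 0.007, 0], "twist": [0, 0, 0], "jaw": 0.8}, {"delta_pos": [0, 0.007, 0], "twist": [0, 0, 0], "jaw": 0.8}], newtons=20)

```text
clock: 3.0
tool_pos: [0.4799, 0.3258, 0.0457]
tool_rot: [180.0, 0.0, 164.0]
contact_force: [0.7, 2.2, -1.5]
opening: 0.0294
finger_force: 20.0
```

Run:
```python
import numpy as np
a0=np.arctan2(20,-70)
for t in np.linspace(0,1.72,19)[1:]:
    a=a0-t; print(round(t,2),np.round([-(73*np.cos(a)+70)/200,0,-(73*np.sin(a)-20)/200],3).tolist())
```

```text
0.1 [-0.01, 0.0, -0.033]
0.19 [-0.024, 0.0, -0.065]
0.29 [-0.042, 0.0, -0.095]
0.38 [-0.062, 0.0, -0.124]
0.48 [-0.084, 0.0, -0.15]
0.57 [-0.11, 0.0, -0.175]
0.67 [-0.137, 0.0, -0.196]
0.76 [-0.166, 0.0, -0.215]
0.86 [-0.197, 0.0, -0.231]
0.96 [-0.229, 0.0, -0.244]
1.05 [-0.263, 0.0, -0.254]
1.15 [-0.297, 0.0, -0.261]
1.24 [-0.332, 0.0, -0.265]
1.34 [-0.367, 0.0, -0.265]
1.43 [-0.401, 0.0, -0.261]
1.53 [-0.435, 0.0, -0.255]
1.62 [-0.469, 0.0, -0.245]
1.72 [-0.501, 0.0, -0.232]
```

>>> carry_out(targets=[{"delta_pos": [-0.01, 0, -0.033], "twist": [0, 0, 0], "jaw": 0.8}, {"delta_pos": [-0.024, 0, -0.065], "twist": [0, 0, 0], "jaw": 0.8}, {"delta_pos": [-0.042, 0, -0.095], "twist": [0, 0, 0], "jaw": 0.8}, {"delta_pos": [-0.062, 0, -0.124], "twist": [0, 0, 0], "jaw": 0.8}, {"delta_pos": [-0.084, 0, -0.15], "twist": [0, 0, 0], "jaw": 0.8}, {"delta_pos": [-0.11, 0, -0.175], "twist": [0, 0, 0], "jaw": 0.8}, {"delta_pos": [-0.137, 0, -0.196], "twist": [0, 0, 0], "jaw": 0.8}, {"delta_pos": [-0.166, 0, -0.215], "twist": [0, 0, 0], "jaw": 0.8}, {"delta_pos": [-0.197, 0, -0.231], "twist": [0, 0, 0], "jaw": 0.8}, {"delta_pos": [-0.229, 0, -0.244], "twist": [0, 0, 0], "jaw": 0.8}, {"delta_pos": [-0.263, 0, -0.254], "twist": [0, 0, 0], "jaw": 0.8}, {"delta_pos": [-0.297, 0, -0.261], "twist": [0, 0, 0], "jaw": 0.8}, {"delta_pos": [-0.332, 0, -0.265], "twist": [0, 0, 0], "jaw": 0.8}, {"delta_pos": [-0.367, 0, -0.265], "twist": [0, 0, 0], "jaw": 0.8}, {"delta_pos": [-0.401, 0, -0.261], "twist": [0, 0, 0], "jaw": 0.8}, {"delta_pos": [-0.435, 0, -0.255], "twist": [0, 0, 0], "jaw": 0.8}, {"delta_pos": [-0.469, 0, -0.245], "twist": [0, 0, 0], "jaw": 0.8}, {"delta_pos": [-0.501, 0, -0.232], "twist": [0, 0, 0], "jaw": 0.8}, {"delta_pos": [-0.501, 0, -0.232], "twist": [0, 0, 0], "jaw": 0.8}])

```text
clock: 4.9
tool_pos: [0.5768, 0.2979, 0.0918]
tool_rot: [180.0, -0.0, 164.0]
contact_force: [1.5, 4.7, 1.3]
opening: 0.0298
finger_force: 20.0
```

Run:
```python
from h import *
shot('wrist','w3')
```

```text
(no output)
```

View pics/w3.png

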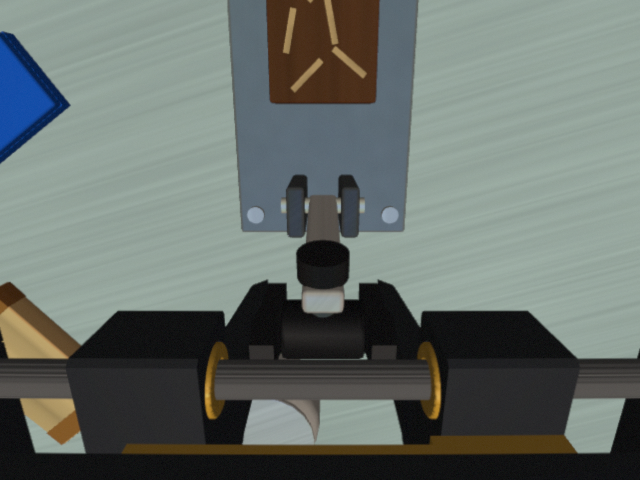

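Wrist view: the arm is upright and leaning back, with the roll between the fingers at (323,330). I'll release, rise and head for the board.

```bash
echo '[576.7,298.6,92.4,164]'>cmd.json; python3 plan.py "576.7,298.6,200,164;590,180,200,185;612,74,140,203.5"
```

```text
call
[0.0, 0.0, -0.538] [0, 0, 0.0] steps 0 
call
[-0.227, -0.552, 0.0] [0, 0, -0.0583] steps 3 
call
[-0.064, -0.537, 0.3] [0, 0, -0.0514] steps 3
```

>>> carry_out(targets=[{"delta_pos": [0, 0, 0], "twist": [0, 0, 0], "jaw": 0}, {"delta_pos": [0, 0, 0], "twist": [0, 0, 0], "jaw": 0}, {"delta_pos": [0, 0, 0], "twist": [0, 0, 0], "jaw": 0}, {"delta_pos": [0, 0, 0], "twist": [0, 0, 0], "jaw": 0}, {"delta_pos": [0, 0, 0], "twist": [0, 0, 0], "jaw": 0}, {"delta_pos": [0, 0, -0.15], "twist": [0, 0, 0], "jaw": 0}, {"delta_pos": [0, 0, -0.3], "twist": [0, 0, 0], "jaw": 0}, {"delta_pos": [0, 0, -0.538], "twist": [0, 0, 0], "jaw": 0}, {"delta_pos": [0, 0, -0.538], "twist": [0, 0, 0], "jaw": 0}])

```text
clock: 5.85
tool_pos: [0.578, 0.2986, 0.2065]
tool_rot: [179.6, 0.6, 164.0]
contact_force: [-0.2, 0.0, -0.5]
opening: 0.0878
finger_force: 0.0
```

>>> carry_out(targets=[{"delta_pos": [-0.227, -0.552, 0], "twist": [0, 0, -0.0583], "jaw": 0}, {"delta_pos": [-0.227, -0.552, 0], "twist": [0, 0, -0.0583], "jaw": 0}, {"delta_pos": [-0.227, -0.552, 0], "twist": [0, 0, -0.0583], "jaw": 0}, {"delta_pos": [-0.227, -0.552, 0], "twist": [0, 0, -0.0583], "jaw": 0}, {"delta_pos": [-0.227, -0.552, 0], "twist": [0, 0, -0.0583], "jaw": 0}])

```text
clock: 6.35
tool_pos: [0.5892, 0.1794, 0.1995]
tool_rot: [180.0, -0.0, -175.2]
contact_force: [-0.7, -0.2, -0.4]
opening: 0.0882
finger_force: 0.0
```

>>> carry_out(targets=[{"delta_pos": [-0.064, -0.537, 0.3], "twist": [0, 0, -0.0514], "jaw": 0}, {"delta_pos": [-0.064, -0.537, 0.3], "twist": [0, 0, -0.0514], "jaw": 0}, {"delta_pos": [-0.064, -0.537, 0.3], "twist": [0, 0, -0.0514], "jaw": 0}, {"delta_pos": [-0.064, -0.537, 0.3], "twist": [0, 0, -0.0514], "jaw": 0}, {"delta_pos": [-0.064, -0.537, 0.3], "twist": [0, 0, -0.0514], "jaw": 0}, {"delta_pos": [-0.064, -0.537, 0.3], "twist": [0, 0, -0.0514], "jaw": 0}])

```text
clock: 6.95
tool_pos: [0.6114, 0.0753, 0.1406]
tool_rot: [-180.0, 0.1, -156.5]
contact_force: [-0.1, 0.1, -0.4]
opening: 0.0881
finger_force: 0.0
```

```bash
cat > wm.py <<'E'
from h import *
# wood-coloured rect in wrist view: wm.py tag z cx cy
import sys
tag,z=sys.argv[1],float(sys.argv[2]); s=robot.state(); c=shot('wrist',tag); im=c['pixels']
print('tcp',s['tool_pos'].round(4),s['tool_rot'].round(1))
h,S,V=cv2.split(cv2.cvtColor(im,cv2.COLOR_RGB2HSV))
m=((S<22)&(V>150) if len(sys.argv)>3 else (h<25)&(S>70)).astype(np.uint8)*255; m[300:]=0
m=cv2.morphologyEx(m,cv2.MORPH_CLOSE,np.ones((7,7)))
for k in cv2.findContours(m,cv2.RETR_EXTERNAL,cv2.CHAIN_APPROX_NONE)[0]:
    if cv2.contourArea(k)<1500: continue
    print('bbox',cv2.boundingRect(k))
    (cx,cy),(w,hh),a=cv2.minAreaRect((ray(c,k.reshape(-1,2),z)[:,:2]*1000).astype(np.float32))
    if hh>w: w,hh,a=hh,w,a+90
    print('c',round(cx,1),round(cy,1),'size',round(w,1),round(hh,1),'yaw',round((a+90)%180-90,1))
E
python3 - <<'E'
from h import *
c=shot('top','t2')
E
python3 wm.py w4 .016
```

```text
tcp [0.6114 0.0752 0.1406] [-1.800e+02  1.000e-01 -1.565e+02]
bbox (0, 208, 131, 83)
c 708.4 -94.7 size 99.3 30.4 yaw 87.9
bbox (283, 146, 90, 146)
c 610.4 78.3 size 109.1 61.9 yaw 23.6
```

View pics/w4.png

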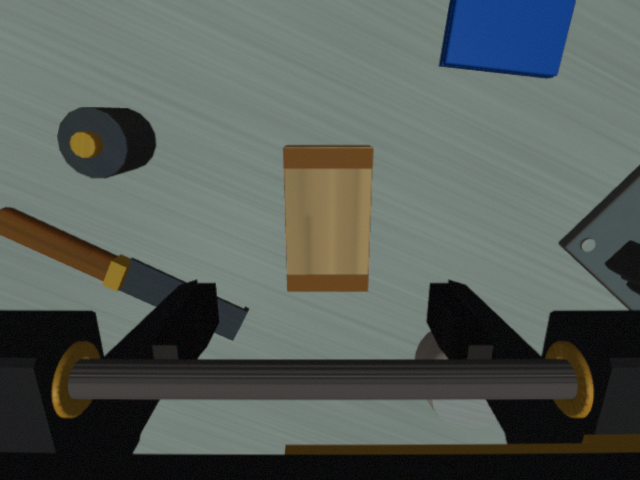

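Wrist view: the board is centred at (328,218), the weight is at (105,140), and the knife is clear of the fingers' landing spots. Now grasp the board.

```bash
python3 plan.py "610.4,78.4,40,203.5 610.4,78.4,3,203.5;610.4,78.4,130,203.5;570,-90,140,185;500,-240,120,166.2"
```

```text
call
[-0.001, 0.023, 0.5] [0, 0, -0.0] steps 1 
[-0.001, 0.023, 0.685] [0, 0, -0.0] steps 1 
call
[-0.0, -0.0, -0.635] [0, 0, -0.0] steps 1 
call
[0.521, -0.692, -0.05] [0, 0, 0.0514] steps 4 
call
[0.414, -0.716, 0.1] [0, 0, 0.0522] steps 4
```

>>> carry_out(targets=[{"delta_pos": [-0.001, 0.023, 0.25], "twist": [0, 0, 0], "jaw": 0}, {"delta_pos": [-0.001, 0.023, 0.4], "twist": [0, 0, 0], "jaw": 0}, {"delta_pos": [-0.001, 0.023, 0.55], "twist": [0, 0, 0], "jaw": 0}, {"delta_pos": [-0.001, 0.023, 0.64], "twist": [0, 0, 0], "jaw": 0}, {"delta_pos": [-0.001, 0.023, 0.685], "twist": [0, 0, 0], "jaw": 0}, {"delta_pos": [-0.001, 0.023, 0.685], "twist": [0, 0, 0], "jaw": 0}, {"delta_pos": [-0.001, 0.023, 0.685], "twist": [0, 0, 0], "jaw": 0.6}, {"delta_pos": [-0.001, 0.023, 0.685], "twist": [0, 0, 0], "jaw": 0.6}, {"delta_pos": [-0.001, 0.023, 0.685], "twist": [0, 0, 0], "jaw": 0.6}, {"delta_pos": [-0.001, 0.023, 0.685], "twist": [0, 0, 0], "jaw": 0.6}, {"delta_pos": [-0.001, 0.023, 0.685], "twist": [0, 0, 0], "jaw": 0.6}, {"delta_pos": [-0.001, 0.023, 0.685], "twist": [0, 0, 0], "jaw": 0.6}], newtons=25)

```text
clock: 8.25
tool_pos: [0.61, 0.0778, 0.0035]
tool_rot: [-180.0, 0.1, -156.5]
contact_force: [-1.1, 0.7, 5.6]
opening: 0.0615
finger_force: 25.0
```

>>> carry_out(targets=[{"delta_pos": [0, 0, -0.05], "twist": [0, 0, 0], "jaw": 0.6}, {"delta_pos": [0, 0, -0.15], "twist": [0, 0, 0], "jaw": 0.6}, {"delta_pos": [0, 0, -0.3], "twist": [0, 0, 0], "jaw": 0.6}, {"delta_pos": [0, 0, -0.45], "twist": [0, 0, 0], "jaw": 0.6}, {"delta_pos": [0, 0, -0.635], "twist": [0, 0, 0], "jaw": 0.6}, {"delta_pos": [0, 0, -0.635], "twist": [0, 0, 0], "jaw": 0.6}])

```text
clock: 8.85
tool_pos: [0.6116, 0.0777, 0.1351]
tool_rot: [-179.8, 0.5, -156.5]
contact_force: [0.7, 0.1, -1.1]
opening: 0.0616
finger_force: 25.0
```

>>> carry_out(targets=[{"delta_pos": [0.13, -0.17, -0.05], "twist": [0, 0, 0.0128], "jaw": 0.6}, {"delta_pos": [0.26, -0.35, -0.05], "twist": [0, 0, 0.0257], "jaw": 0.6}, {"delta_pos": [0.39, -0.52, -0.05], "twist": [0, 0, 0.0386], "jaw": 0.6}, {"delta_pos": [0.521, -0.692, -0.05], "twist": [0, 0, 0.0514], "jaw": 0.6}, {"delta_pos": [0.521, -0.692, -0.05], "twist": [0, 0, 0.0514], "jaw": 0.6}, {"delta_pos": [0.521, -0.692, -0.05], "twist": [0, 0, 0.0514], "jaw": 0.6}])

```text
clock: 9.45
tool_pos: [0.5688, -0.0913, 0.1393]
tool_rot: [180.0, -0.1, -175.1]
contact_force: [1.1, 0.5, -0.6]
opening: 0.0616
finger_force: 25.0
```

>>> carry_out(targets=[{"delta_pos": [0.1, -0.18, 0.03], "twist": [0, 0, 0.013], "jaw": 0.6}, {"delta_pos": [0.2, -0.36, 0.05], "twist": [0, 0, 0.026], "jaw": 0.6}, {"delta_pos": [0.3, -0.54, 0.08], "twist": [0, 0, 0.039], "jaw": 0.6}, {"delta_pos": [0.414, -0.716, 0.1], "twist": [0, 0, 0.0522], "jaw": 0.6}, {"delta_pos": [0.414, -0.716, 0.1], "twist": [0, 0, 0.0522], "jaw": 0.6}, {"delta_pos": [0.414, -0.716, 0.1], "twist": [0, 0, 0.0522], "jaw": 0.6}, {"delta_pos": [0.414, -0.716, 0.1], "twist": [0, 0, 0.0522], "jaw": 0.6}, {"delta_pos": [0.414, -0.716, 0.1], "twist": [0, 0, 0.0522], "jaw": 0.6}])

```text
clock: 10.25
tool_pos: [0.4998, -0.2391, 0.1198]
tool_rot: [180.0, 0.0, 166.3]
contact_force: [0.4, 0.4, -1.5]
opening: 0.0619
finger_force: 25.0
```

```bash
python3 wm.py w5 .014 s; python3 wm.py w5b .13
```

```text
tcp [ 0.4998 -0.2391  0.1198] [180.    0.  166.3]
bbox (112, 97, 187, 203)
c 466.3 -306.6 size 137.8 115.3 yaw -13.6
tcp [ 0.4998 -0.2393  0.1198] [180.    0.  166.3]
bbox (211, 174, 213, 126)
c 469.1 -234.3 size 82.0 48.5 yaw 76.3
```

View pics/w5.png

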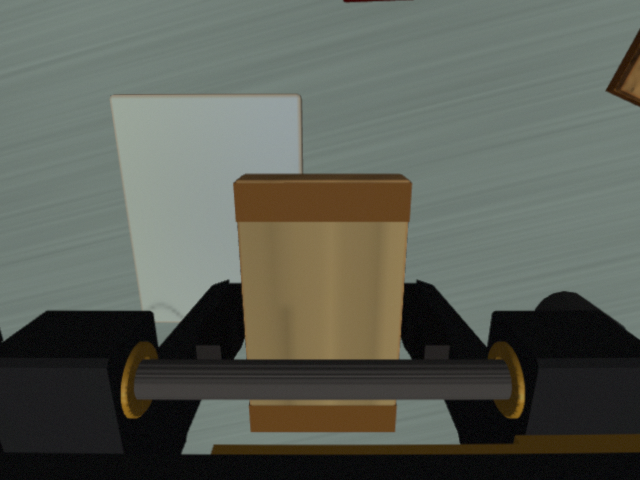

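The stone's left end corners are at (111,95) and (301,95), and the board is held squarely. I'll locate the stone's centre from those corners.

Run:
```python
from h import *
c=load('w5'); np.set_printoptions(precision=1,suppress=True)
hsv=cv2.cvtColor(c['pixels'],cv2.COLOR_RGB2HSV); m=((hsv[...,1]<22)&(hsv[...,2]>150))
# left, top, right edges fitted as lines in world
L=[(np.where(m[r])[0].min(),r) for r in range(120,300,10)]
T=[(k,np.where(m[:,k])[0].min()) for k in range(125,290,10)]
Rr=[(np.where(m[r,:310])[0].max(),r) for r in range(105,165,5)]
f=lambda p:cv2.fitLine((ray(c,p,.014)[:,:2]*1000).astype(np.float32),cv2.DIST_HUBER,0,.01,.01).ravel()
l,t,r=f(L),f(T),f(Rr)
for q in (l,t,r): print(q, np.degrees(np.arctan2(q[1],q[0])))
a=np.radians(-13.8); u=np.array([np.cos(a),np.sin(a)]); n=np.array([-u[1],u[0]])
yl,yr=n@l[2:],n@r[2:]; xt=u@t[2:]
print('width',yr-yl,'centre',u*(xt+80)+n*(yl+yr)/2, 'from left only',u*(xt+80)+n*(yl+np.sign(yr-yl)*60))
```

```text
[   1.    -0.2  453.2 -362.2] -13.713663
[   0.2    1.   401.5 -283. ] 76.600044
[   1.    -0.3  433.6 -239.8] -14.730743
width 114.22673761713455 centre [ 477.4 -309.3] from left only [ 478.1 -306.5]
```

```bash
python3 plan.py "476.3,-309.5,60,166.3 476.3,-309.5,17,166.3;476.3,-309.5,120,166.3"
```

```text
call
[0.032, -0.366, 0.3] [0, 0, -0.0003] steps 2 
[0.032, -0.366, 0.515] [0, 0, -0.0003] steps 2 
call
[-0.0, 0.0, -0.515] [0, 0, 0.0] steps 1
```

>>> carry_out(targets=[{"delta_pos": [0.015, -0.18, 0.15], "twist": [0, 0, 0], "jaw": 0.6}, {"delta_pos": [0.032, -0.366, 0.2], "twist": [0, 0, 0], "jaw": 0.6}, {"delta_pos": [0.032, -0.366, 0.3], "twist": [0, 0, 0], "jaw": 0.6}, {"delta_pos": [0.032, -0.366, 0.4], "twist": [0, 0, 0], "jaw": 0.6}, {"delta_pos": [0.032, -0.366, 0.46], "twist": [0, 0, 0], "jaw": 0.6}, {"delta_pos": [0.032, -0.366, 0.49], "twist": [0, 0, 0], "jaw": 0.6}, {"delta_pos": [0.032, -0.366, 0.505], "twist": [0, 0, 0], "jaw": 0.6}, {"delta_pos": [0.032, -0.366, 0.515], "twist": [0, 0, 0], "jaw": 0.6}, {"delta_pos": [0.032, -0.366, 0.515], "twist": [0, 0, 0], "jaw": 0.6}, {"delta_pos": [0.032, -0.366, 0.515], "twist": [0, 0, 0], "jaw": 0.6}])

```text
clock: 11.35
tool_pos: [0.4759, -0.3102, 0.0175]
tool_rot: [-180.0, 0.1, 166.2]
contact_force: [0.3, 1.3, 3.0]
opening: 0.0617
finger_force: 25.0
```

>>> carry_out(targets=[{"delta_pos": [0, 0, 0], "twist": [0, 0, 0], "jaw": 0.1}, {"delta_pos": [0, 0, 0], "twist": [0, 0, 0], "jaw": 0.1}, {"delta_pos": [0, 0, 0], "twist": [0, 0, 0], "jaw": 0.1}, {"delta_pos": [0, 0, 0], "twist": [0, 0, 0], "jaw": 0.1}, {"delta_pos": [0, 0, -0.05], "twist": [0, 0, 0], "jaw": 0}, {"delta_pos": [0, 0, -0.2], "twist": [0, 0, 0], "jaw": 0}, {"delta_pos": [0, 0, -0.4], "twist": [0, 0, 0], "jaw": 0}, {"delta_pos": [0, 0, -0.515], "twist": [0, 0, 0], "jaw": 0}, {"delta_pos": [0, 0, -0.515], "twist": [0, 0, 0], "jaw": 0}, {"delta_pos": [0, 0, -0.515], "twist": [0, 0, 0], "jaw": 0}])

```text
clock: 12.35
tool_pos: [0.4753, -0.31, 0.1199]
tool_rot: [-180.0, 0.0, 166.2]
contact_force: [0.1, -0.1, -0.0]
opening: 0.088
finger_force: 0.0
```

```bash
python3 wm.py w6 .030
python3 - <<'E'
from h import *
c=load('w6'); im=c['pixels']; hsv=cv2.cvtColor(im,cv2.COLOR_RGB2HSV); m=((hsv[...,1]<22)&(hsv[...,2]>150)); 
print([ (r,np.where(m[r])[0].min(),np.where(m[r])[0].max()) for r in (120,160,200,240,280)],[(k,np.where(m[:,k])[0].min()) for k in (250,320,400)])
E
```

```text
tcp [ 0.4753 -0.31    0.1199] [-180.     0.   166.2]
bbox (271, 152, 103, 148)
c 470.7 -309.3 size 97.5 61.8 yaw -13.8
[(120, np.int64(233), np.int64(414)), (160, np.int64(236), np.int64(406)), (200, np.int64(239), np.int64(271)), (240, np.int64(241), np.int64(271)), (280, np.int64(244), np.int64(274))] [(250, np.int64(110)), (320, np.int64(110)), (400, np.int64(110))]
```

View pics/w6.png

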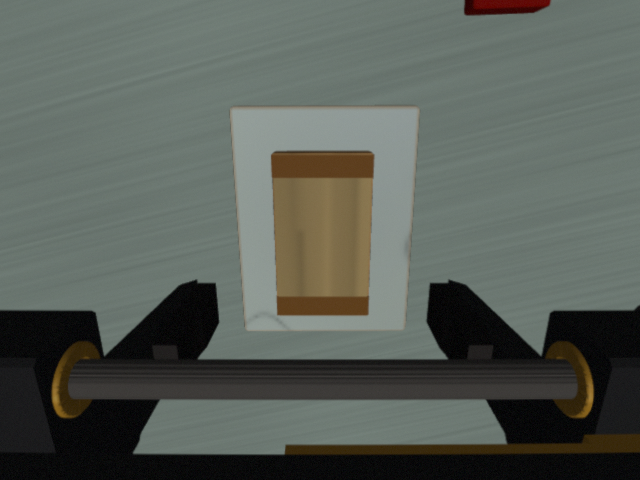

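The board lies on the stone. Checking the centring from both sets of corners: stone (231,107), (418,107), (407,329), (245,329) and board (272,152), (374,152), (368,315), (277,315).

```bash
python3 - <<'E'
from h import *
c=load('w6'); np.set_printoptions(precision=1,suppress=True)
for p,z in (([(231,107),(418,107),(407,329),(245,329)],.014),([(272,152),(374,152),(368,315),(277,315)],.03)):
    q=ray(c,p,z)*1000; v=q[2]+q[3]-q[0]-q[1]; print(q.mean(0),np.linalg.norm(v)/2,np.linalg.norm(q[1]-q[0]),np.degrees(np.arctan2(v[1],v[0])))
E
python3 plan.py "490,-180,160,166;500,-10,160,166;490,160,160,164;456,332,160,164"
```

```text
[ 474.4 -308.    14. ] 156.1863263511959 116.10154308857513 -13.318727959482596
[ 476.7 -310.4   30. ] 109.55280745248041 61.20986591041439 -13.969511957515168
call
[0.086, 0.645, -0.2] [0, 0, 0.0008] steps 3 
call
[0.157, 0.837, 0.0] [0, 0, 0.0] steps 4 
call
[0.254, 0.813, 0.0] [0, 0, 0.0056] steps 4 
call
[0.401, 0.78, 0.0] [0, 0, 0.0] steps 4
```

>>> carry_out(targets=[{"delta_pos": [0.086, 0.645, -0.2], "twist": [0, 0, 0.0008], "jaw": 0}, {"delta_pos": [0.086, 0.645, -0.2], "twist": [0, 0, 0.0008], "jaw": 0}, {"delta_pos": [0.086, 0.645, -0.2], "twist": [0, 0, 0.0008], "jaw": 0}, {"delta_pos": [0.086, 0.645, -0.2], "twist": [0, 0, 0.0008], "jaw": 0}, {"delta_pos": [0.086, 0.645, -0.2], "twist": [0, 0, 0.0008], "jaw": 0}])

```text
clock: 12.9
tool_pos: [0.4894, -0.1805, 0.1589]
tool_rot: [180.0, -0.1, 166.0]
contact_force: [0.6, -0.6, -0.4]
opening: 0.0882
finger_force: 0.0
```

>>> carry_out(targets=[{"delta_pos": [0.157, 0.837, 0], "twist": [0, 0, 0], "jaw": 0}, {"delta_pos": [0.157, 0.837, 0], "twist": [0, 0, 0], "jaw": 0}, {"delta_pos": [0.157, 0.837, 0], "twist": [0, 0, 0], "jaw": 0}, {"delta_pos": [0.157, 0.837, 0], "twist": [0, 0, 0], "jaw": 0}, {"delta_pos": [0.157, 0.837, 0], "twist": [0, 0, 0], "jaw": 0}])

```text
clock: 13.4
tool_pos: [0.4998, -0.0097, 0.1587]
tool_rot: [180.0, -0.1, 166.0]
contact_force: [0.1, -0.6, -0.9]
opening: 0.0882
finger_force: 0.0
```

>>> carry_out(targets=[{"delta_pos": [0.254, 0.813, 0], "twist": [0, 0, 0.0056], "jaw": 0}, {"delta_pos": [0.254, 0.813, 0], "twist": [0, 0, 0.0056], "jaw": 0}, {"delta_pos": [0.254, 0.813, 0], "twist": [0, 0, 0.0056], "jaw": 0}, {"delta_pos": [0.254, 0.813, 0], "twist": [0, 0, 0.0056], "jaw": 0}, {"delta_pos": [0.254, 0.813, 0], "twist": [0, 0, 0.0056], "jaw": 0}])

```text
clock: 13.9
tool_pos: [0.4906, 0.1597, 0.1588]
tool_rot: [-180.0, -0.1, 164.0]
contact_force: [-0.0, -0.6, 0.9]
opening: 0.0882
finger_force: 0.0
```

>>> carry_out(targets=[{"delta_pos": [0.401, 0.78, 0], "twist": [0, 0, 0], "jaw": 0}, {"delta_pos": [0.401, 0.78, 0], "twist": [0, 0, 0], "jaw": 0}, {"delta_pos": [0.401, 0.78, 0], "twist": [0, 0, 0], "jaw": 0}, {"delta_pos": [0.401, 0.78, 0], "twist": [0, 0, 0], "jaw": 0}, {"delta_pos": [0.401, 0.78, 0], "twist": [0, 0, 0], "jaw": 0}, {"delta_pos": [0.401, 0.78, 0], "twist": [0, 0, 0], "jaw": 0}, {"delta_pos": [0.401, 0.78, 0], "twist": [0, 0, 0], "jaw": 0}])

```text
clock: 14.6
tool_pos: [0.4577, 0.3293, 0.1594]
tool_rot: [-180.0, -0.0, 163.7]
contact_force: [0.6, 0.7, 0.2]
opening: 0.0881
finger_force: 0.0
```

```bash
python3 wm.py w7 .032
```

```text
tcp [0.4577 0.3293 0.1594] [-180.    -0.   163.7]
bbox (289, 154, 76, 120)
c 454.8 332.7 size 89.7 53.1 yaw -16.1
bbox (39, 118, 72, 57)
c 357.2 178.2 size 48.9 23.7 yaw -73.1
```

View pics/w7.png

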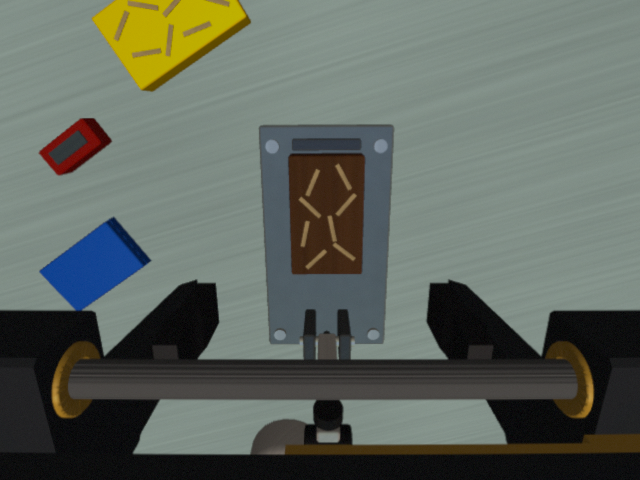

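Wrist view: the arm stays open (roll at (327,415)) and the block is free in the jig at (327,214), well away from the yellow one at (170,40). Descending partway.

```bash
python3 -c "
from plant import robot
s=robot.state();print(s['tool_pos'].round(4),s['tool_rot'],s['joint_positions'].round(1))"; cat cmd.json; python3 plan.py "455.2,332.5,70,164"
```

```text
[0.4576 0.3295 0.1596] [-1.79970524e+02 -6.78671060e-03  1.63720823e+02] [ 23.7  27.1  79.4  -0.   73.5 -50. ]
[455.9592742363707, 332.05101787959455, 160.0, 164.0]call
[0.004, 0.001, 0.45] [0, 0, 0.0] steps 1
```

```bash
echo '[457.6,329.5,160,163.7]'>cmd.json; python3 plan.py "455.2,332.5,70,164"
```

```text
call
[0.016, 0.011, 0.45] [0, 0, -0.0008] steps 1
```

>>> carry_out(targets=[{"delta_pos": [0.016, 0.011, 0.2], "twist": [0, 0, -0.0008], "jaw": 0}, {"delta_pos": [0.016, 0.011, 0.35], "twist": [0, 0, -0.0008], "jaw": 0}, {"delta_pos": [0.016, 0.011, 0.45], "twist": [0, 0, -0.0008], "jaw": 0}, {"delta_pos": [0.016, 0.011, 0.45], "twist": [0, 0, -0.0008], "jaw": 0}, {"delta_pos": [0.016, 0.011, 0.45], "twist": [0, 0, -0.0008], "jaw": 0}])

```text
clock: 15.15
tool_pos: [0.4549, 0.3338, 0.0704]
tool_rot: [180.0, 0.0, 164.1]
contact_force: [0.6, 0.2, 0.6]
opening: 0.088
finger_force: 0.0
```

```bash
python3 wm.py w8 .032; python3 plan.py "455.2,332.5,15,164;455.2,332.5,150,164"
```

```text
tcp [0.4549 0.3338 0.0704] [180.    0.  164.1]
bbox (266, 178, 111, 122)
c 441.1 336.6 size 64.0 53.2 yaw -16.0
bbox (49, 0, 150, 88)
c 329.6 278.2 size 76.8 8.1 yaw -75.8
call
[-0.0, 0.0, 0.275] [0, 0, -0.0] steps 1 
call
[-0.0, 0.0, -0.675] [0, 0, -0.0] steps 1
```

>>> carry_out(targets=[{"delta_pos": [0.005, 0, 0.1], "twist": [0, 0, 0], "jaw": 0}, {"delta_pos": [0.005, 0, 0.2], "twist": [0, 0, 0], "jaw": 0}, {"delta_pos": [0.005, 0, 0.26], "twist": [0, 0, 0], "jaw": 0}, {"delta_pos": [0.005, 0, 0.275], "twist": [0, 0, 0], "jaw": 0}, {"delta_pos": [0.005, 0, 0.275], "twist": [0, 0, 0], "jaw": 0.7}, {"delta_pos": [0.005, 0, 0.275], "twist": [0, 0, 0], "jaw": 0.7}, {"delta_pos": [0.005, 0, 0.275], "twist": [0, 0, 0], "jaw": 0.7}, {"delta_pos": [0.005, 0, 0.275], "twist": [0, 0, 0], "jaw": 0.7}, {"delta_pos": [0.005, 0, 0.275], "twist": [0, 0, 0], "jaw": 0.7}, {"delta_pos": [0.005, 0, 0.275], "twist": [0, 0, 0], "jaw": 0.7}], newtons=25)

```text
clock: 16.2
tool_pos: [0.4533, 0.3348, 0.0151]
tool_rot: [180.0, 0.0, 164.2]
contact_force: [0.2, -0.6, 3.7]
opening: 0.0538
finger_force: 25.0
```

>>> carry_out(targets=[{"delta_pos": [0, 0, -0.04], "twist": [0, 0, 0], "jaw": 0.7}, {"delta_pos": [0, 0, -0.1], "twist": [0, 0, 0], "jaw": 0.7}, {"delta_pos": [0, 0, -0.2], "twist": [0, 0, 0], "jaw": 0.7}, {"delta_pos": [0, 0, -0.35], "twist": [0, 0, 0], "jaw": 0.7}, {"delta_pos": [0, 0, -0.5], "twist": [0, 0, 0], "jaw": 0.7}, {"delta_pos": [0, 0, -0.675], "twist": [0, 0, 0], "jaw": 0.7}, {"delta_pos": [0, 0, -0.675], "twist": [0, 0, 0], "jaw": 0.7}])

```text
clock: 16.9
tool_pos: [0.4547, 0.3356, 0.155]
tool_rot: [179.7, 0.4, 164.2]
contact_force: [0.6, 0.5, -1.1]
opening: 0.0538
finger_force: 25.0
```

```bash
python3 -c "
from plant import robot
s=robot.state();print(s['tool_pos'].round(4),s['tool_rot'],s['opening'])"; echo '[454.2,333.6,150,164]'>cmd.json; python3 plan.py "490,160,150,165;495,-10,150,166.2;490,-180,150,166.2;476.3,-309.8,110,166.2"
```

```text
[0.4547 0.3356 0.155 ] [179.66117432   0.39814008 164.16953348] 0.05375602953633391
call
[-0.411, -0.785, 0.0] [0, 0, -0.0028] steps 4 
call
[-0.244, -0.815, 0.0] [0, 0, -0.0033] steps 4 
call
[-0.179, -0.831, 0.0] [0, 0, -0.0] steps 4 
call
[-0.088, -0.647, 0.2] [0, 0, -0.0] steps 3
```

>>> carry_out(targets=[{"delta_pos": [-0.1, -0.2, 0], "twist": [0, 0, -0.0028], "jaw": 0.7}, {"delta_pos": [-0.2, -0.4, 0], "twist": [0, 0, -0.0028], "jaw": 0.7}, {"delta_pos": [-0.3, -0.6, 0], "twist": [0, 0, -0.0028], "jaw": 0.7}, {"delta_pos": [-0.411, -0.785, 0], "twist": [0, 0, -0.0028], "jaw": 0.7}, {"delta_pos": [-0.411, -0.785, 0], "twist": [0, 0, -0.0028], "jaw": 0.7}])

```text
clock: 17.4
tool_pos: [0.4904, 0.1573, 0.1498]
tool_rot: [-180.0, 0.0, 164.9]
contact_force: [-0.0, 1.5, -0.5]
opening: 0.0539
finger_force: 25.0
```

>>> carry_out(targets=[{"delta_pos": [-0.06, -0.2, 0], "twist": [0, 0, -0.0033], "jaw": 0.7}, {"delta_pos": [-0.12, -0.4, 0], "twist": [0, 0, -0.0033], "jaw": 0.7}, {"delta_pos": [-0.18, -0.6, 0], "twist": [0, 0, -0.0033], "jaw": 0.7}, {"delta_pos": [-0.244, -0.815, 0], "twist": [0, 0, -0.0033], "jaw": 0.7}, {"delta_pos": [-0.244, -0.815, 0], "twist": [0, 0, -0.0033], "jaw": 0.7}])

```text
clock: 17.9
tool_pos: [0.4951, -0.0123, 0.1497]
tool_rot: [-180.0, 0.0, 166.1]
contact_force: [0.5, 1.3, -1.4]
opening: 0.0534
finger_force: 25.0
```

>>> carry_out(targets=[{"delta_pos": [-0.04, -0.2, 0], "twist": [0, 0, 0], "jaw": 0.7}, {"delta_pos": [-0.09, -0.4, 0], "twist": [0, 0, 0], "jaw": 0.7}, {"delta_pos": [-0.13, -0.6, 0], "twist": [0, 0, 0], "jaw": 0.7}, {"delta_pos": [-0.179, -0.831, 0], "twist": [0, 0, 0], "jaw": 0.7}, {"delta_pos": [-0.179, -0.831, 0], "twist": [0, 0, 0], "jaw": 0.7}])

```text
clock: 18.4
tool_pos: [0.4906, -0.1822, 0.1496]
tool_rot: [-179.9, 0.0, 166.1]
contact_force: [0.1, 0.6, -0.9]
opening: 0.0538
finger_force: 25.0
```

>>> carry_out(targets=[{"delta_pos": [-0.03, -0.2, 0.05], "twist": [0, 0, 0], "jaw": 0.7}, {"delta_pos": [-0.06, -0.4, 0.1], "twist": [0, 0, 0], "jaw": 0.7}, {"delta_pos": [-0.088, -0.647, 0.2], "twist": [0, 0, 0], "jaw": 0.7}, {"delta_pos": [-0.088, -0.647, 0.2], "twist": [0, 0, 0], "jaw": 0.7}, {"delta_pos": [-0.088, -0.647, 0.2], "twist": [0, 0, 0], "jaw": 0.7}, {"delta_pos": [-0.088, -0.647, 0.2], "twist": [0, 0, 0], "jaw": 0.7}, {"delta_pos": [-0.088, -0.647, 0.2], "twist": [0, 0, 0], "jaw": 0.7}])

```text
clock: 19.1
tool_pos: [0.4776, -0.307, 0.1104]
tool_rot: [-180.0, 0.0, 166.5]
contact_force: [0.5, 0.1, -1.1]
opening: 0.0538
finger_force: 25.0
```

Run:
```python
from h import *
s=robot.state(); print(s['tool_pos'],s['tool_rot'])
shot('wrist','w9')
```

```text
[ 0.47763056 -0.30701431  0.11036745] [-1.79996195e+02  3.25216891e-02  1.66465925e+02]
```

View pics/w9.png

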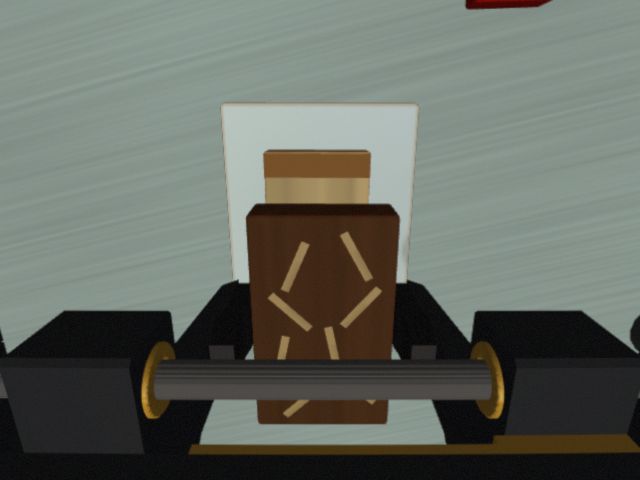

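The block is held level. The board beneath reads about 3 mm to the left (board mid-column 317, block 323), which matches the measured pose, so I'll correct from that.

```bash
echo '[477.6,-307,110.3,166.45]'>cmd.json; python3 plan.py "476.1,-310.2,50,166.2"
```

```text
call
[0.004, -0.017, 0.302] [0, 0, 0.0007] steps 1
```

>>> carry_out(targets=[{"delta_pos": [0.004, -0.017, 0.1], "twist": [0, 0, 0.0007], "jaw": 0.7}, {"delta_pos": [0.004, -0.017, 0.2], "twist": [0, 0, 0.0007], "jaw": 0.7}, {"delta_pos": [0.004, -0.017, 0.3], "twist": [0, 0, 0.0007], "jaw": 0.7}, {"delta_pos": [0.004, -0.017, 0.3], "twist": [0, 0, 0.0007], "jaw": 0.7}, {"delta_pos": [0.004, -0.017, 0.3], "twist": [0, 0, 0.0007], "jaw": 0.7}])

```text
clock: 19.65
tool_pos: [0.4758, -0.3114, 0.0505]
tool_rot: [-180.0, 0.0, 166.1]
contact_force: [-0.4, -0.3, -0.7]
opening: 0.0538
finger_force: 25.0
```

>>> carry_out(targets=[{"delta_pos": [0, 0.005, 0.04], "twist": [0, 0, 0], "jaw": 0.7}, {"delta_pos": [0, 0.005, 0.065], "twist": [0, 0, 0], "jaw": 0.7}, {"delta_pos": [0, 0.005, 0.08], "twist": [0, 0, 0], "jaw": 0.7}, {"delta_pos": [0, 0.005, 0.087], "twist": [0, 0, 0], "jaw": 0.7}, {"delta_pos": [0, 0.005, 0.087], "twist": [0, 0, 0], "jaw": 0.7}, {"delta_pos": [0, 0.005, 0.087], "twist": [0, 0, 0], "jaw": 0.7}])

```text
clock: 20.25
tool_pos: [0.4757, -0.3106, 0.0332]
tool_rot: [-180.0, 0.0, 166.1]
contact_force: [-2.3, 2.9, 6.8]
opening: 0.0538
finger_force: 25.0
```

>>> carry_out(targets=[{"delta_pos": [0, 0, 0], "twist": [0, 0, 0], "jaw": 0.1}, {"delta_pos": [0, 0, 0], "twist": [0, 0, 0], "jaw": 0.1}, {"delta_pos": [0, 0, 0], "twist": [0, 0, 0], "jaw": 0.1}, {"delta_pos": [0, 0, 0], "twist": [0, 0, 0], "jaw": 0.1}, {"delta_pos": [0, 0, -0.05], "twist": [0, 0, 0], "jaw": 0}, {"delta_pos": [0, 0, -0.2], "twist": [0, 0, 0], "jaw": 0}, {"delta_pos": [0, 0, -0.4], "twist": [0, 0, 0], "jaw": 0}, {"delta_pos": [0, 0, -0.55], "twist": [0, 0, 0], "jaw": 0}, {"delta_pos": [0, 0, -0.55], "twist": [0, 0, 0], "jaw": 0}, {"delta_pos": [0, 0, -0.55], "twist": [0, 0, 0], "jaw": 0}])

```text
clock: 21.25
tool_pos: [0.4756, -0.3107, 0.1428]
tool_rot: [-180.0, 0.0, 166.1]
contact_force: [-0.4, -0.0, -0.5]
opening: 0.0883
finger_force: 0.0
```

```bash
python3 wm.py w10 .05; python3 -c "
import numpy as np
# cork: tool yaw 144.7
"; echo '[476,-310.2,143,166.2]'>cmd.json; python3 plan.py "460,-150,143,155;438.5,1,130,144.7"
```

```text
tcp [ 0.4756 -0.3107  0.1428] [-180.     0.   166.1]
bbox (277, 148, 93, 152)
c 470.9 -309.3 size 101.1 56.9 yaw -13.9
call
[0.269, 0.759, 0.0] [0, 0, 0.0311] steps 4 
call
[0.416, 0.639, 0.065] [0, 0, 0.0286] steps 4
```

View pics/w10.png

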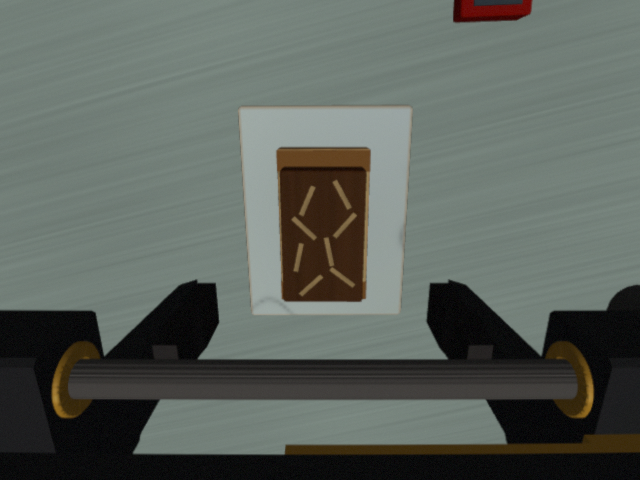

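The block sits on the board, corners (281,168), (367,168), (363,301), (284,301). Next, the cork pad.

>>> carry_out(targets=[{"delta_pos": [0.269, 0.759, 0], "twist": [0, 0, 0.0311], "jaw": 0}, {"delta_pos": [0.269, 0.759, 0], "twist": [0, 0, 0.0311], "jaw": 0}, {"delta_pos": [0.269, 0.759, 0], "twist": [0, 0, 0.0311], "jaw": 0}, {"delta_pos": [0.269, 0.759, 0], "twist": [0, 0, 0.0311], "jaw": 0}, {"delta_pos": [0.269, 0.759, 0], "twist": [0, 0, 0.0311], "jaw": 0}, {"delta_pos": [0.269, 0.759, 0], "twist": [0, 0, 0.0311], "jaw": 0}])

```text
clock: 21.9
tool_pos: [0.4602, -0.1514, 0.1419]
tool_rot: [-180.0, -0.0, 154.9]
contact_force: [0.0, -0.3, 0.5]
opening: 0.0881
finger_force: 0.0
```

>>> carry_out(targets=[{"delta_pos": [0.416, 0.639, 0.065], "twist": [0, 0, 0.0286], "jaw": 0}, {"delta_pos": [0.416, 0.639, 0.065], "twist": [0, 0, 0.0286], "jaw": 0}, {"delta_pos": [0.416, 0.639, 0.065], "twist": [0, 0, 0.0286], "jaw": 0}, {"delta_pos": [0.416, 0.639, 0.065], "twist": [0, 0, 0.0286], "jaw": 0}, {"delta_pos": [0.416, 0.639, 0.065], "twist": [0, 0, 0.0286], "jaw": 0}, {"delta_pos": [0.416, 0.639, 0.065], "twist": [0, 0, 0.0286], "jaw": 0}])

```text
clock: 22.5
tool_pos: [0.4397, -0.0011, 0.1293]
tool_rot: [-180.0, 0.0, 144.5]
contact_force: [0.2, 0.5, 0.8]
opening: 0.0878
finger_force: 0.0
```

```bash
python3 - <<'E'
from h import *
c=load('w10'); np.set_printoptions(precision=1,suppress=True)
for p,z in (([(240,107),(412,107),(400,314),(252,314)],.014),([(281,168),(367,168),(363,301),(284,301)],.05)):
    q=ray(c,p,z)*1000; v=q[2]+q[3]-q[0]-q[1]; print(q.mean(0),np.linalg.norm(v)/2,np.linalg.norm(q[1]-q[0]),np.degrees(np.arctan2(v[1],v[0])))
E
python3 wm.py w11 .014
```

```text
[ 475.  -308.1   14. ] 156.85210242731418 116.4802960715057 -13.731828561154554
[ 477.6 -310.6   50. ] 90.50575093533341 52.85974339363054 -14.034378237000439
tcp [ 0.4397 -0.0011  0.1293] [-180.     0.   144.5]
bbox (37, 241, 76, 53)
c 360.6 -167.3 size 55.7 22.6 yaw 78.8
bbox (290, 164, 68, 107)
c 436.5 2.4 size 76.8 45.5 yaw -35.0
```

The block is within 1 mm of the board's centre. The cork pad is at (436.5, 2.4) mm, yaw -35 (image centre about (324,217)).

```bash
echo '[439.5,-0.8,129.5,144.5]'>cmd.json; python3 plan.py "436.8,2.2,50,145 436.8,2.2,3,145;436.8,2.2,130,145"
```

```text
call
[0.02, 0.004, 0.398] [0, 0, -0.0014] steps 1 
[0.02, 0.004, 0.632] [0, 0, -0.0014] steps 1 
call
[-0.0, 0.0, -0.635] [0, 0, 0.0] steps 1
```

>>> carry_out(targets=[{"delta_pos": [0.02, 0.004, 0.2], "twist": [0, 0, -0.0014], "jaw": 0}, {"delta_pos": [0.02, 0.004, 0.4], "twist": [0, 0, -0.0014], "jaw": 0}, {"delta_pos": [0.02, 0.004, 0.5], "twist": [0, 0, -0.0014], "jaw": 0}, {"delta_pos": [0.02, 0.004, 0.59], "twist": [0, 0, -0.0014], "jaw": 0}, {"delta_pos": [0.02, 0.004, 0.632], "twist": [0, 0, -0.0014], "jaw": 0}, {"delta_pos": [0.02, 0.004, 0.632], "twist": [0, 0, -0.0014], "jaw": 0}, {"delta_pos": [0.02, 0.004, 0.632], "twist": [0, 0, -0.0014], "jaw": 0.7}, {"delta_pos": [0.02, 0.004, 0.632], "twist": [0, 0, -0.0014], "jaw": 0.7}, {"delta_pos": [0.02, 0.004, 0.632], "twist": [0, 0, -0.0014], "jaw": 0.7}, {"delta_pos": [0.02, 0.004, 0.632], "twist": [0, 0, -0.0014], "jaw": 0.7}, {"delta_pos": [0.02, 0.004, 0.632], "twist": [0, 0, -0.0014], "jaw": 0.7}, {"delta_pos": [0.02, 0.004, 0.632], "twist": [0, 0, -0.0014], "jaw": 0.7}], newtons=18)

```text
clock: 23.75
tool_pos: [0.436, 0.0035, 0.0031]
tool_rot: [180.0, 0.0, 145.1]
contact_force: [-1.0, 0.5, 2.7]
opening: 0.0458
finger_force: 18.0
```

>>> carry_out(targets=[{"delta_pos": [0, 0, -0.05], "twist": [0, 0, 0], "jaw": 0.7}, {"delta_pos": [0, 0, -0.15], "twist": [0, 0, 0], "jaw": 0.7}, {"delta_pos": [0, 0, -0.3], "twist": [0, 0, 0], "jaw": 0.7}, {"delta_pos": [0, 0, -0.45], "twist": [0, 0, 0], "jaw": 0.7}, {"delta_pos": [0, 0, -0.6], "twist": [0, 0, 0], "jaw": 0.7}, {"delta_pos": [0, 0, -0.635], "twist": [0, 0, 0], "jaw": 0.7}, {"delta_pos": [0, 0, -0.635], "twist": [0, 0, 0], "jaw": 0.7}])

```text
clock: 24.45
tool_pos: [0.4361, 0.0035, 0.1308]
tool_rot: [180.0, 0.1, 145.1]
contact_force: [0.7, 0.6, -0.4]
opening: 0.0455
finger_force: 18.0
```

```bash
python3 plan.py "460,-150,140,155;476,-310.5,130,166.2"
```

```text
call
[-0.532, -0.557, -0.05] [0, 0, -0.0278] steps 4 
call
[-0.411, -0.693, 0.05] [0, 0, -0.0311] steps 4
```

>>> carry_out(targets=[{"delta_pos": [-0.13, -0.14, -0.05], "twist": [0, 0, -0.007], "jaw": 0.7}, {"delta_pos": [-0.26, -0.28, -0.05], "twist": [0, 0, -0.014], "jaw": 0.7}, {"delta_pos": [-0.4, -0.42, -0.05], "twist": [0, 0, -0.021], "jaw": 0.7}, {"delta_pos": [-0.532, -0.557, -0.05], "twist": [0, 0, -0.0278], "jaw": 0.7}, {"delta_pos": [-0.532, -0.557, -0.05], "twist": [0, 0, -0.0278], "jaw": 0.7}])

```text
clock: 24.95
tool_pos: [0.4597, -0.1522, 0.1383]
tool_rot: [-180.0, -0.1, 155.0]
contact_force: [-0.7, 0.2, -0.5]
opening: 0.0459
finger_force: 18.0
```

>>> carry_out(targets=[{"delta_pos": [-0.1, -0.17, 0.05], "twist": [0, 0, -0.008], "jaw": 0.7}, {"delta_pos": [-0.2, -0.34, 0.05], "twist": [0, 0, -0.016], "jaw": 0.7}, {"delta_pos": [-0.3, -0.51, 0.05], "twist": [0, 0, -0.024], "jaw": 0.7}, {"delta_pos": [-0.411, -0.693, 0.05], "twist": [0, 0, -0.0311], "jaw": 0.7}, {"delta_pos": [-0.411, -0.693, 0.05], "twist": [0, 0, -0.0311], "jaw": 0.7}, {"delta_pos": [-0.411, -0.693, 0.05], "twist": [0, 0, -0.0311], "jaw": 0.7}, {"delta_pos": [-0.411, -0.693, 0.05], "twist": [0, 0, -0.0311], "jaw": 0.7}, {"delta_pos": [-0.411, -0.693, 0.05], "twist": [0, 0, -0.0311], "jaw": 0.7}])

```text
clock: 25.75
tool_pos: [0.4758, -0.3075, 0.1297]
tool_rot: [180.0, -0.0, 166.4]
contact_force: [-0.2, 0.4, 0.6]
opening: 0.0454
finger_force: 18.0
```

```bash
echo '[475.8,-307.5,129.7,166.4]'>cmd.json; python3 plan.py "475.7,-310.2,68,166.2"
```

```text
call
[-0.003, -0.013, 0.308] [0, 0, 0.0006] steps 1
```

>>> carry_out(targets=[{"delta_pos": [-0.003, -0.013, 0.1], "twist": [0, 0, 0.0006], "jaw": 0.7}, {"delta_pos": [-0.003, -0.013, 0.2], "twist": [0, 0, 0.0006], "jaw": 0.7}, {"delta_pos": [-0.003, -0.013, 0.28], "twist": [0, 0, 0.0006], "jaw": 0.7}, {"delta_pos": [-0.003, -0.013, 0.308], "twist": [0, 0, 0.0006], "jaw": 0.7}, {"delta_pos": [-0.003, -0.013, 0.308], "twist": [0, 0, 0.0006], "jaw": 0.7}, {"delta_pos": [-0.003, -0.013, 0.308], "twist": [0, 0, 0.0006], "jaw": 0.7}])

```text
clock: 26.35
tool_pos: [0.4761, -0.3116, 0.0691]
tool_rot: [-180.0, 0.1, 166.1]
contact_force: [0.5, -0.4, -0.5]
opening: 0.0457
finger_force: 18.0
```

>>> carry_out(targets=[{"delta_pos": [0.002, 0.005, 0.04], "twist": [0, 0, 0], "jaw": 0.7}, {"delta_pos": [0.002, 0.005, 0.06], "twist": [0, 0, 0], "jaw": 0.7}, {"delta_pos": [0.002, 0.005, 0.072], "twist": [0, 0, 0], "jaw": 0.7}, {"delta_pos": [0.002, 0.005, 0.077], "twist": [0, 0, 0], "jaw": 0.7}, {"delta_pos": [0.002, 0.005, 0.077], "twist": [0, 0, 0], "jaw": 0.7}, {"delta_pos": [0.002, 0.005, 0.077], "twist": [0, 0, 0], "jaw": 0.7}])

```text
clock: 26.95
tool_pos: [0.4756, -0.3106, 0.0532]
tool_rot: [-180.0, 0.0, 166.1]
contact_force: [-1.7, 0.3, 2.6]
opening: 0.0459
finger_force: 18.0
```

>>> carry_out(targets=[{"delta_pos": [0, 0, 0], "twist": [0, 0, 0], "jaw": 0.2}, {"delta_pos": [0, 0, 0], "twist": [0, 0, 0], "jaw": 0.2}, {"delta_pos": [0, 0, 0], "twist": [0, 0, 0], "jaw": 0.2}, {"delta_pos": [0, 0, 0], "twist": [0, 0, 0], "jaw": 0.2}, {"delta_pos": [0, 0, -0.05], "twist": [0, 0, 0], "jaw": 0}, {"delta_pos": [0, 0, -0.2], "twist": [0, 0, 0], "jaw": 0}, {"delta_pos": [0, 0, -0.4], "twist": [0, 0, 0], "jaw": 0}, {"delta_pos": [0, 0, -0.5], "twist": [0, 0, 0], "jaw": 0}, {"delta_pos": [0, 0, -0.5], "twist": [0, 0, 0], "jaw": 0}, {"delta_pos": [0, 0, -0.5], "twist": [0, 0, 0], "jaw": 0}])

```text
clock: 27.95
tool_pos: [0.4754, -0.3105, 0.1528]
tool_rot: [180.0, -0.0, 166.1]
contact_force: [0.0, -1.0, 0.1]
opening: 0.0878
finger_force: 0.0
```

```bash
python3 wm.py w12 .064
python3 - <<'E'
from h import *
im=load('w12')['pixels']; cv2.imwrite('pics/w12c.png',cv2.resize(im[80:350,220:430,::-1],None,fx=2.2,fy=2.2))
E
echo '[475.6,-310.6,153,166.1]'>cmd.json; python3 plan.py "540,-190,160,166;608,-77,160,166"
```

```text
tcp [ 0.4754 -0.3105  0.1528] [180.   -0.  166.1]
bbox (278, 147, 90, 148)
c 467.3 -308.6 size 96.3 53.8 yaw -13.8
call
[-0.168, 0.663, -0.035] [0, 0, 0.0003] steps 3 
call
[-0.193, 0.63, 0.0] [0, 0, -0.0] steps 3
```

View pics/w12c.png

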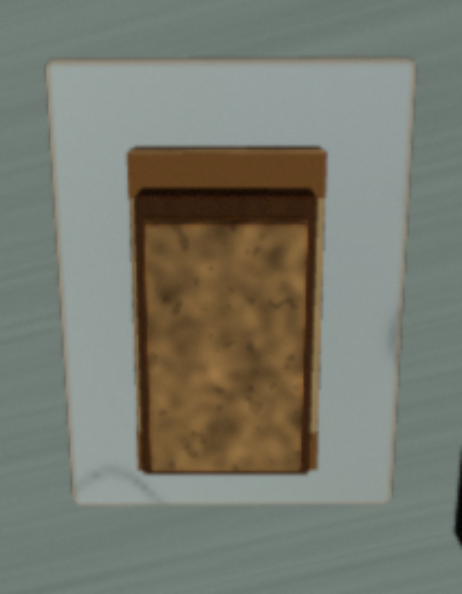

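The pad is square on the block, crop corners (144,223), (308,223), (303,471), (150,471). Now the weight.

>>> carry_out(targets=[{"delta_pos": [-0.168, 0.663, -0.035], "twist": [0, 0, 0], "jaw": 0}, {"delta_pos": [-0.168, 0.663, -0.035], "twist": [0, 0, 0], "jaw": 0}, {"delta_pos": [-0.168, 0.663, -0.035], "twist": [0, 0, 0], "jaw": 0}, {"delta_pos": [-0.168, 0.663, -0.035], "twist": [0, 0, 0], "jaw": 0}, {"delta_pos": [-0.168, 0.663, -0.035], "twist": [0, 0, 0], "jaw": 0}])

```text
clock: 28.5
tool_pos: [0.5398, -0.1895, 0.1587]
tool_rot: [180.0, -0.1, 166.2]
contact_force: [0.6, 0.2, -0.5]
opening: 0.0878
finger_force: 0.0
```

>>> carry_out(targets=[{"delta_pos": [-0.193, 0.63, 0], "twist": [0, 0, 0], "jaw": 0}, {"delta_pos": [-0.193, 0.63, 0], "twist": [0, 0, 0], "jaw": 0}, {"delta_pos": [-0.193, 0.63, 0], "twist": [0, 0, 0], "jaw": 0}, {"delta_pos": [-0.193, 0.63, 0], "twist": [0, 0, 0], "jaw": 0}, {"delta_pos": [-0.193, 0.63, 0], "twist": [0, 0, 0], "jaw": 0}, {"delta_pos": [-0.193, 0.63, 0], "twist": [0, 0, 0], "jaw": 0}])

```text
clock: 29.1
tool_pos: [0.6071, -0.0788, 0.1595]
tool_rot: [-180.0, -0.1, 166.0]
contact_force: [0.0, -0.7, -0.2]
opening: 0.0882
finger_force: 0.0
```

Run:
```python
from h import *
np.set_printoptions(precision=1,suppress=True)
c=load('w12'); q=ray(c,np.array([(144,223),(308,223),(303,471),(150,471)])/2.2+[220,80],.064)*1000
v=q[2]+q[3]-q[0]-q[1]; print('cork',q.mean(0),np.linalg.norm(v)/2,np.linalg.norm(q[1]-q[0]),np.degrees(np.arctan2(v[1],v[0])))
s=robot.state(); print(s['tool_pos']*1000,s['tool_rot'])
c=shot('wrist','w13'); h,S,V=cv2.split(cv2.cvtColor(c['pixels'],cv2.COLOR_RGB2HSV))
m=((h>12)&(h<32)&(S>110)&(V>80)).astype(np.uint8); m[300:]=0
for k in cv2.findContours(m,0,1)[0]:
    if cv2.contourArea(k)>100:
        (x,y),r=cv2.minEnclosingCircle(k); print('stud?',x,y,r,ray(c,[(x,y)],.055)*1000)
print(c['pixels'][190:230:10,300:340:10].tolist())
```

```text
cork [ 477.4 -310.9   64. ] 75.699097452302 45.497022844805414 -13.75959830713923
[607.1 -78.8 159.5] [-180.    -0.1  166. ]
stud? 325.8721008300781 239.7034912109375 11.203272819519043 [[614.1 -78.3  55. ]]
stud? 7.5 163.5 36.2837028503418 [[ 513.7 -266.3   55. ]]
[[[116, 127, 120], [117, 129, 124], [117, 129, 122], [115, 127, 120]], [[114, 126, 120], [26, 30, 29], [20, 21, 20], [21, 19, 19]], [[87, 95, 91], [24, 26, 25], [43, 48, 58], [40, 46, 56]], [[27, 30, 27], [44, 49, 59], [43, 48, 58], [41, 48, 56]]]
```

View pics/w13.png

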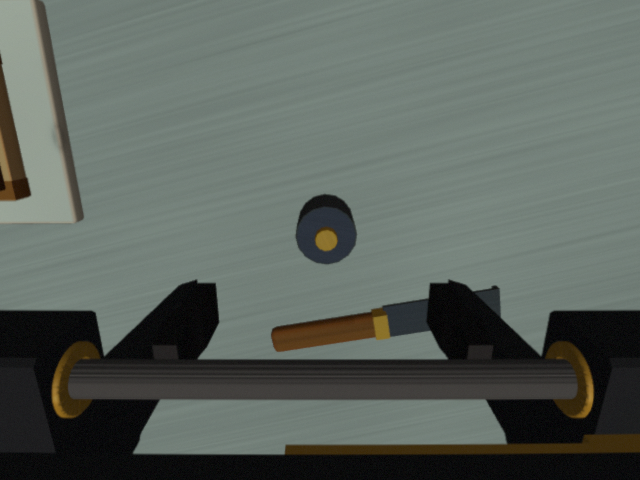

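Wrist view: the weight's stud is at (326,240), so the weight is at about (614,-78) mm. The knife is at (385,320) and clear. Grasp it.

```bash
echo '[607.4,-78.5,159.7,166]'>cmd.json; python3 plan.py "613.8,-78.3,90,166 613.8,-78.3,7,166;613.8,-78.3,150,166"
```

```text
call
[-0.031, 0.009, 0.348] [0, 0, 0.0] steps 1 
[-0.031, 0.009, 0.764] [0, 0, 0.0] steps 1 
call
[0.0, -0.0, -0.716] [0, 0, 0.0] steps 1
```

>>> carry_out(targets=[{"delta_pos": [-0.031, 0.009, 0.2], "twist": [0, 0, 0], "jaw": 0}, {"delta_pos": [-0.031, 0.009, 0.35], "twist": [0, 0, 0], "jaw": 0}, {"delta_pos": [-0.031, 0.009, 0.5], "twist": [0, 0, 0], "jaw": 0}, {"delta_pos": [-0.031, 0.009, 0.65], "twist": [0, 0, 0], "jaw": 0}, {"delta_pos": [-0.031, 0.009, 0.73], "twist": [0, 0, 0], "jaw": 0}, {"delta_pos": [-0.031, 0.009, 0.764], "twist": [0, 0, 0], "jaw": 0}, {"delta_pos": [-0.031, 0.009, 0.764], "twist": [0, 0, 0], "jaw": 0}, {"delta_pos": [-0.031, 0.009, 0.764], "twist": [0, 0, 0], "jaw": 0.75}, {"delta_pos": [-0.031, 0.009, 0.764], "twist": [0, 0, 0], "jaw": 0.75}, {"delta_pos": [-0.031, 0.009, 0.764], "twist": [0, 0, 0], "jaw": 0.75}, {"delta_pos": [-0.031, 0.009, 0.764], "twist": [0, 0, 0], "jaw": 0.75}, {"delta_pos": [-0.031, 0.009, 0.764], "twist": [0, 0, 0], "jaw": 0.75}, {"delta_pos": [-0.031, 0.009, 0.764], "twist": [0, 0, 0], "jaw": 0.75}], newtons=40)

```text
clock: 30.45
tool_pos: [0.6143, -0.0768, 0.0073]
tool_rot: [-180.0, 0.0, 166.1]
contact_force: [-1.0, -0.3, 1.1]
opening: 0.0434
finger_force: 40.0
```

>>> carry_out(targets=[{"delta_pos": [0, 0, -0.05], "twist": [0, 0, 0], "jaw": 0.75}, {"delta_pos": [0, 0, -0.15], "twist": [0, 0, 0], "jaw": 0.75}, {"delta_pos": [0, 0, -0.3], "twist": [0, 0, 0], "jaw": 0.75}, {"delta_pos": [0, 0, -0.45], "twist": [0, 0, 0], "jaw": 0.75}, {"delta_pos": [0, 0, -0.6], "twist": [0, 0, 0], "jaw": 0.75}, {"delta_pos": [0, 0, -0.716], "twist": [0, 0, 0], "jaw": 0.75}, {"delta_pos": [0, 0, -0.716], "twist": [0, 0, 0], "jaw": 0.75}, {"delta_pos": [0, 0, -0.716], "twist": [0, 0, 0], "jaw": 0.75}])

```text
clock: 31.25
tool_pos: [0.6137, -0.0765, 0.1496]
tool_rot: [180.0, -0.1, 166.1]
contact_force: [-0.1, -0.1, -5.2]
opening: 0.0431
finger_force: 40.0
```

```bash
python3 plan.py "540,-190,150,166;476.5,-310.8,140,166.2"
```

```text
call
[0.223, -0.631, 0.0] [0, 0, 0.0] steps 3 
call
[0.162, -0.663, 0.05] [0, 0, -0.0006] steps 3
```

>>> carry_out(targets=[{"delta_pos": [0.05, -0.15, 0], "twist": [0, 0, 0], "jaw": 0.75}, {"delta_pos": [0.11, -0.31, 0], "twist": [0, 0, 0], "jaw": 0.75}, {"delta_pos": [0.17, -0.47, 0], "twist": [0, 0, 0], "jaw": 0.75}, {"delta_pos": [0.223, -0.631, 0], "twist": [0, 0, 0], "jaw": 0.75}, {"delta_pos": [0.223, -0.631, 0], "twist": [0, 0, 0], "jaw": 0.75}])

```text
clock: 31.75
tool_pos: [0.5383, -0.191, 0.1484]
tool_rot: [180.0, -0.2, 165.9]
contact_force: [0.8, 0.4, -4.1]
opening: 0.0429
finger_force: 40.0
```

>>> carry_out(targets=[{"delta_pos": [0.04, -0.16, 0.05], "twist": [0, 0, 0], "jaw": 0.75}, {"delta_pos": [0.08, -0.32, 0.05], "twist": [0, 0, 0], "jaw": 0.75}, {"delta_pos": [0.12, -0.48, 0.05], "twist": [0, 0, 0], "jaw": 0.75}, {"delta_pos": [0.162, -0.663, 0.05], "twist": [0, 0, 0], "jaw": 0.75}, {"delta_pos": [0.162, -0.663, 0.05], "twist": [0, 0, 0], "jaw": 0.75}, {"delta_pos": [0.162, -0.663, 0.05], "twist": [0, 0, 0], "jaw": 0.75}, {"delta_pos": [0.162, -0.663, 0.05], "twist": [0, 0, 0], "jaw": 0.75}])

```text
clock: 32.45
tool_pos: [0.4777, -0.3081, 0.1395]
tool_rot: [179.9, -0.1, 166.2]
contact_force: [0.9, -0.0, -4.1]
opening: 0.0431
finger_force: 40.0
```

```bash
echo '[477.7,-308.1,139.5,166.2]'>cmd.json; python3 plan.py "476.9,-310.5,88,166.2"
```

```text
call
[0.001, -0.013, 0.258] [0, 0, 0.0] steps 1
```

>>> carry_out(targets=[{"delta_pos": [0.001, -0.013, 0.1], "twist": [0, 0, 0], "jaw": 0.75}, {"delta_pos": [0.001, -0.013, 0.2], "twist": [0, 0, 0], "jaw": 0.75}, {"delta_pos": [0.001, -0.013, 0.258], "twist": [0, 0, 0], "jaw": 0.75}, {"delta_pos": [0.001, -0.013, 0.258], "twist": [0, 0, 0], "jaw": 0.75}, {"delta_pos": [0.001, -0.013, 0.258], "twist": [0, 0, 0], "jaw": 0.75}, {"delta_pos": [0.001, -0.013, 0.258], "twist": [0, 0, 0], "jaw": 0.75}])

```text
clock: 33.05
tool_pos: [0.4771, -0.312, 0.0897]
tool_rot: [-179.9, 0.1, 166.1]
contact_force: [-0.2, -0.3, -4.3]
opening: 0.043
finger_force: 40.0
```

>>> carry_out(targets=[{"delta_pos": [0, 0.006, 0.04], "twist": [0, 0, 0], "jaw": 0.75}, {"delta_pos": [0, 0.006, 0.065], "twist": [0, 0, 0], "jaw": 0.75}, {"delta_pos": [0, 0.006, 0.078], "twist": [0, 0, 0], "jaw": 0.75}, {"delta_pos": [0, 0.006, 0.085], "twist": [0, 0, 0], "jaw": 0.75}, {"delta_pos": [0, 0.006, 0.085], "twist": [0, 0, 0], "jaw": 0.75}, {"delta_pos": [0, 0.006, 0.085], "twist": [0, 0, 0], "jaw": 0.75}])

```text
clock: 33.65
tool_pos: [0.4769, -0.3108, 0.0719]
tool_rot: [-180.0, 0.0, 166.1]
contact_force: [0.7, -0.0, -3.9]
opening: 0.043
finger_force: 40.0
```

Still carrying its weight, so I'll lower about 1 mm more.

>>> carry_out(targets=[{"delta_pos": [0, 0, 0.003], "twist": [0, 0, 0], "jaw": 0.75}, {"delta_pos": [0, 0, 0.005], "twist": [0, 0, 0], "jaw": 0.75}, {"delta_pos": [0, 0, 0.005], "twist": [0, 0, 0], "jaw": 0.75}])

```text
clock: 33.95
tool_pos: [0.4769, -0.3109, 0.0713]
tool_rot: [-180.0, 0.0, 166.1]
contact_force: [-0.9, 1.7, 1.9]
opening: 0.0428
finger_force: 40.0
```

It is in contact now. Release gently, rise and look.

>>> carry_out(targets=[{"delta_pos": [0, 0, 0], "twist": [0, 0, 0], "jaw": 0.4}, {"delta_pos": [0, 0, 0], "twist": [0, 0, 0], "jaw": 0.3}, {"delta_pos": [0, 0, 0], "twist": [0, 0, 0], "jaw": 0.1}, {"delta_pos": [0, 0, 0], "twist": [0, 0, 0], "jaw": 0}, {"delta_pos": [0, 0, 0], "twist": [0, 0, 0], "jaw": 0}, {"delta_pos": [0, 0, -0.05], "twist": [0, 0, 0], "jaw": 0}, {"delta_pos": [0, 0, -0.2], "twist": [0, 0, 0], "jaw": 0}, {"delta_pos": [0, 0, -0.4], "twist": [0, 0, 0], "jaw": 0}, {"delta_pos": [0, 0, -0.6], "twist": [0, 0, 0], "jaw": 0}, {"delta_pos": [0, 0, -0.6], "twist": [0, 0, 0], "jaw": 0}, {"delta_pos": [0, 0, -0.6], "twist": [0, 0, 0], "jaw": 0}])

```text
clock: 35.05
tool_pos: [0.4768, -0.3107, 0.1917]
tool_rot: [-179.9, 0.1, 166.1]
contact_force: [0.3, -0.9, -0.4]
opening: 0.0878
finger_force: 0.0
```

Run:
```python
from h import *
np.set_printoptions(precision=1,suppress=True)
a=shot('wrist','w14'); b=shot('side','s14')
h,S,V=cv2.split(cv2.cvtColor(a['pixels'],cv2.COLOR_RGB2HSV))
m=((h>12)&(h<32)&(S>130)&(V>100)).astype(np.uint8); m[330:]=0
for k in cv2.findContours(m,0,1)[0]:
    if cv2.contourArea(k)>80:
        (x,y),r=cv2.minEnclosingCircle(k); print(x,y,r,ray(a,[(x,y)],.119)*1000)
top=cv2.resize(b['pixels'][130:450,140:540],(800,600)) if 0 else b['pixels'][:,140:540]
cv2.imwrite('pics/fin.png',np.hstack([top,a['pixels'][:,140:500]])[:,:,::-1])
```

```text
322.1712341308594 246.05479431152344 12.216952323913574 [[ 477.2 -311.3  119. ]]
322.5 192.8111114501953 38.31425476074219 [[ 445.9 -303.4  119. ]]
```

View pics/fin.png

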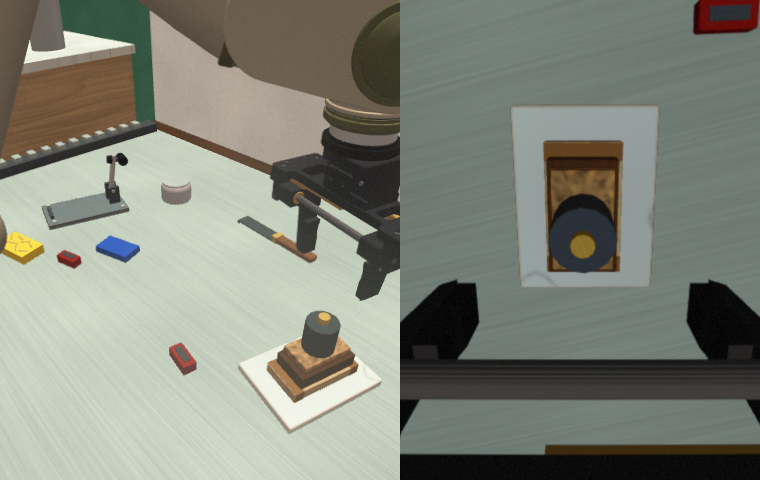

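The stack stands upright: stud at (477.2,-311.3) mm against the pad's (477.4,-310.9). The clamp arm is open at (115,175) in the side half, the tin and knife are in place, and the gripper is clear. Handing in.

```bash
python3 -c "
from plant import robot
print(robot.hand_in())"
```

```text
the job is handed in; nothing more can be done
None
```

The pressing stack is built on the stone and handed in at about 35 s: board, woodblock, cork pad and weight in order, each within about 1 mm of the piece beneath it and the board within about 3 mm of the stone's centre, with the clamp arm left open and the tin and knife untouched.

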